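Fit a brush head to the cordless laundry scrubber

TASK

Take the dome brush with the orange bristles out of the rack and fit it to the cordless scrubber that stands nose up in its charger: set its plug in the drive socket, turn it under light pressure until the square drops in, then press it gently past the spring catch until the disc sits flush on the socket rim, and let go. Nobody knows at which angle the drive stopped, so feel for it and never force it, and leave the other brush heads and everything else on the worktop where they are.

Things in the scene. Friction and masses are not known exactly. Their poses are not given: they have to be found in the camera images.
- dome_brush: The brush head to fit, about 80 g: white ribbed round disc 52 mm across, 18 mm thick, orange bristle dome above (top 44 mm above the disc's underside), black plug below. Origin: centre of the disc's underside; z up the plug axis; x, y square to the plug's flats. Grip it by the disc's rim at any yaw. Starts upright in one of the three rack tubes, disc on the tube's rim, any yaw.
- square_end (a point): Lower end of the dome brush's square, on its axis, 18 mm below the disc's underside. From the disc down to here the plug is square, 20 mm across flats, 28 mm across corners, with a catch groove 10 to 15 mm below the disc.
- nose_tip (a point): Lower end of the dome brush's plug, on its axis, 25 mm below the disc's underside. Between here and the square lies a round nose, 7 mm long, 20 mm across, tapering to 12 mm at the tip.
- scrubber: Cordless scrubber, white with a dark grip, 56 mm across, standing fixed and upright in a grey charging foot 125 x 105 mm. Origin: centre of the foot's underside; z up. On its nose is a black drive spindle 40 mm across, standing 28 mm above the white shoulder. The spindle has stopped at an unknown angle that has nothing to do with this pose. More than 40 N on it damages the scrubber.
- socket_rim (a point): Centre of the socket mouth on the spindle's top, 200 mm above the worktop; axes those of the scrubber's case, not of the hole: a square hole 22 mm wide, 28 mm deep, which takes the plug in any of four quarter-turns when its flats are within about 5 degrees. Till then the nose enters 7 mm at any angle and the square's corners rest on the rim, the disc 18 mm above it.
- spindle_foot (a point): Foot of the drive spindle on the white shoulder, on its axis, 28 mm below the rim. The spindle turns stiffly with its gearbox (about 0.08 N m): pressed by less than about 7 N the plug turns on the rim; pressed by more than about 10 N it tends to drag the spindle along and never finds the hole.
- catch (a point): On the socket axis, 12.5 mm below the rim: two spring-loaded catch balls in the hole wall. Once the square is in, the plug goes down freely about 8 mm (disc some 10 mm above the rim), then meets the balls, which take about 3 to 5 N to pass, more than the brush's weight; then the disc comes to rest on the rim. A plug twisted hard against the walls binds: ease the twist.
- rack: Fixed grey accessory rack, foot plate 270 x 80 x 8 mm with three upright open tubes, 42 mm outside, 32 mm inside, tops 40 mm above the worktop, in a row along the rack's x at -92, 0 and +92 mm. Origin: centre of the underside, z up.
- cone_brush: Blue cone brush head: 52 mm white ribbed disc 18 mm thick carrying bristles (top 46 mm above the disc's underside), with a black plug 25 mm long below, about 80 g. Origin: centre of the disc's underside; z up. One of three heads standing in the rack tubes in any order; leave it alone.
- flat_brush: Green flat brush head: 52 mm white ribbed disc 18 mm thick carrying bristles (top 31 mm above the disc's underside), with a black plug 25 mm long below, about 80 g. Origin: centre of the disc's underside; z up. One of three heads standing in the rack tubes in any order; leave it alone.
- jug: Closed green gallon jug with a white cap, 125 x 150 mm, 278 mm high, 3.9 kg. Origin: centre of the underside. Leave it alone.
- jar: Small glass jar with a wire bail lid, 82 mm across, 112 mm high. Origin: centre of the underside. Leave it alone.
- funnel: Stubby grey plastic funnel standing on its mouth, 104 mm across, 88 mm high. Origin: centre of the underside. Leave it alone.
- scrub_block: Wooden scrub block, bristles down, 115 x 50 x 44 mm. Origin: centre of the underside. Leave it alone.
- spray_bottle: Blue spray bottle with a white lever trigger head, 76 mm across, 230 mm high. Origin: centre of the underside. Leave it alone.
There are look-alikes about, which are no part of the job. There is more than one size of the dome_brush; the one meant has the size given above.

How it is judged:
On the way, in this order (a step that is already met when the one before it is completed fails the run):
1. the orange dome brush is lifted clear of the rack (height (world z) of nose_tip above 0.06 m), for 0.1 s.
2. its nose is in the mouth of the drive socket (z of nose_tip in the frame of socket_rim below -0.003 m and horizontal distance between nose_tip and socket_rim below 0.005 m).
At the end, for the whole second after the job is handed in: The dome brush stands upright (within 4 degrees) and still in the drive socket, centred within 3 mm, its disc flush on the socket rim within 2 mm, released (z of nose_tip in the frame of socket_rim below -0.023 m and horizontal distance between dome_brush and socket_rim below 0.003 m and angle between dome_brush's own z axis and vertical below 0.07 rad and linear speed of dome_brush below 0.01 m/s); the robot touches nothing.
It fails at once if the scrubber is pressed or pushed with more than 40 N (contact force between scrubber and anything else above 40 N).
It fails at once if another brush head or anything else on the worktop is moved by more than 20 mm or tipped (distance of any of cone_brush, flat_brush, jug, jar, funnel, scrub_block, spray_bottle from where it was at the start of the episode above 0.02 m or angle between any of cone_brush, flat_brush, jug, jar, funnel, scrub_block, spray_bottle's own z axis and vertical above 0.35 rad).
It also fails if it takes over 58 s, if anything falls off the work surface, if the arm or the gripper's body presses on something with over 40 N, if the wrist force passes 120 N, or if a joint passes its speed limit or range.

ROBOT

A 6-joint arm with a two-finger parallel gripper is mounted at the origin on the work surface. World frame = base frame: x ahead of the robot, y to its left, z up, the work surface at z = 0. Lengths are in m, angles in rad, forces in N, time in s.
With the tool pointing down it reaches from about 0.35 to 0.975 m from the base axis. Payload 17.4 kg.
Tool frame: the origin (TCP) lies at the very end of the fingers, on their centre line; the grasp point (between the pads) lies 19 mm behind it; x points along the fingers, y is the direction in which the jaws open and shut, and the axes are right-handed (so a half turn about x gives the same grasp; the last joint's range is limited). The gripper opens to 85 mm and grips with 20 to 120 N. Pads are 22 mm wide; open, the fingers measure 114 mm over their backs; the gripper's body (76 mm by 85 mm) begins 54 mm behind the grasp point. The pads swing forward as they close: fully open they stand 13 mm farther back than shut.
Start: joints at [1.157, 0.116, 1.442, -0, 1.584, -0.038], TCP at [0.248, 0.628, 0.201] pointing down, gripper open.
Joint ranges: [-2.83, 2.83], [-0.83, 2.19], [0.07, 2.5], [-1.14, 4.28], [0.01, 3], [-2.97, 2.97]. Speed limits (rad/s): [1.89, 1.89, 2.22, 3.14, 3.14, 3.14].

INTERFACE

Orientations are given as [roll, pitch, yaw] about the fixed x, y, z axes, in that order (R = Rz(yaw) Ry(pitch) Rx(roll)).
In Python, from station import manip gives the robot as it stands.
- The arm moves only by the shell command python3 -m creep 'ROWS' [FORCE]. ROWS is JSON, a list of rows, each an object of numbers: "hand": the closure in counts, from 0 (fully open) to 255 (shut); "x", "y", "z": the shift along the tool's x, y, z in mm; "wx", "wy", "wz": the turn, a rotation vector about the tool's x, y, z in rad. In form: [{"hand": .., "x": .., "y": .., "z": .., "wx": .., "wy": .., "wz": ..}, ...]. A call has 1 to 5 rows; each row shifts and turns the pose as measured when the row begins, along the tool's axes as they then stand; what a row does not reach is not made up. A row lasts 1/12 s, in which the tool goes at most 41.7 mm and 7.16 degrees, less where a joint would pass 70% of its speed; a pose out of reach is approached as far as the arm can. A call with a gripper value outside its range is refused whole. The fingers move at their own pace and stop on an object; FORCE is the grip in N (left out, the last holds). Time passes only in rows, so rows that do not move let the fingers close. It gives the time, the measured TCP pose, the force and the opening at its end, in the units of the state.
- manip.state(): the state, without advancing time (a new reading comes with each control period).
- manip.snapshot(name): name is "side" or "top" or "wrist"; returns a dict with "image" (480x640x3 uint8, red, green, blue), "depth" (480x640 float32, m along the optical axis (not along the pixel's ray), 0 where there is no reading), "camera_matrix" (3x3 intrinsics, pixels), "extrinsics" (4x4, takes a point from world to camera coordinates); the wrist camera has in their place "hand_eye" (4x4, takes a point from camera to tool coordinates, whose origin is the TCP and whose axes are the tool frame's). Camera axes: x right, y down, z forward; pixel columns grow to the right and rows downward; lengths in m; the calibration is good to about 2 mm. The wrist camera is an equidistant fisheye: a pixel r from the principal point sees the ray r / f radians off the axis. A picture is of the moment at which its call begins: read the wrist's pose just before it.
- manip.close_job(): hands the job in, once; it reports no verdict.
Trained networks look in the newest picture that a camera, given by its name, has taken for a name from the list of things; names that differ only in an ending like _2 or _b are one class to them, and where a whole thing is asked for, a point or a joint stands for the part that bears it (a point fixed in the world has none). Each returns a list of dicts, best first, with "confidence" (0 to 1); they miss things now and then, are a little off and sometimes report something else, mostly with a low value. They report only what shows in the picture. A call takes as long as a camera call. They do not tell look-alikes from the thing itself.
- manip.look_for(camera, query): "location" ([column, row] in pixels, amid what is visible of it).
- manip.mark_of(camera, query): "location" ([column, row] in pixels: a listed point, or the origin of a listed thing).
The state is a dict: "time": time; "qpos": joint angles; "qvel": joint speeds; "effort": joint torques, N m; "tcp_pos": TCP position; "eef_rot": TCP orientation; "force": force on the tool from outside, world axes, zero at the start; "torque": the same for the moment, N m; "finger_gap": finger opening in m.
Only numpy, scipy, OpenCV 4.12 (cv2) and the standard library are available. Lean on these libraries where they do the work, as an engineer would, in place of code of your own. Each camera call takes 0.05 s, during which the arm holds its last target.

## Working session

There is one attempt and no reset: what is moved stays moved. The work goes in short steps, Python scripts to look and compute and a shell command to move; the robot and the scene stay as the last step left them, time stands still between calls to the robot, and variables do not carry over. Pictures are saved under pics/ and viewed, and the job is handed in when it is done.

```bash
ls; mkdir -p pics; cat > h.py <<'E'
import numpy as np, cv2
from station import manip
from scipy.spatial.transform import Rotation as R
def snap(n,f):
    s=manip.state(); d=manip.snapshot(n); cv2.imwrite('pics/'+f,d['image'][:,:,::-1]); np.savez('/tmp/'+n+'.npz',tp=s['tcp_pos'],er=s['eef_rot'],**d); return d
def world(d,u,v,z=None):
    K=d['camera_matrix'];E=np.linalg.inv(d['extrinsics'])
    ray=np.array([(u-K[0,2])/K[0,0],(v-K[1,2])/K[1,1],1.])
    if z is None:
        dz=d['depth'][int(round(v)),int(round(u))]; return E[:3,:3]@(ray*dz)+E[:3,3]
    r=E[:3,:3]@ray; o=E[:3,3]; return o+r*(z-o[2])/r[2]
E
python3 - <<'E'
from h import *
print(manip.state())
for n in('top','side','wrist'):
    d=snap(n,n+'0.png')
    if n!='wrist':print(n,d['camera_matrix'],d['extrinsics'])
    for q in('dome_brush','socket_rim','rack','scrubber','cone_brush','flat_brush','nose_tip'):
        print(n,q,[(np.round(x['location']),round(x['confidence'],2)) for x in manip.mark_of(n,q)])
print(manip.state()['time'])
E
```

```text
pics
{'time': 0.0, 'qpos': array([ 1.15717229e+00,  1.16513368e-01,  1.44230451e+00,  1.21875761e-05,
        1.58401110e+00, -3.78020214e-02]), 'qvel': array([-0.0007305 , -0.0006503 ,  0.00050332, -0.00016855, -0.00063232,
       -0.00115975]), 'effort': array([ 3.42962398e-03, -7.31976557e+01, -6.32506013e+01,  1.16704769e-04,
        6.07476424e-03, -1.15419277e-05]), 'tcp_pos': array([0.24765824, 0.62766388, 0.19981937]), 'eef_rot': array([-1.61845523,  1.56955994, -1.99427708]), 'force': array([0.0124793 , 0.39642822, 0.79996656]), 'torque': array([-0.00410301,  0.00538065, -0.09013748]), 'finger_gap': 0.08515250307716249}
top [[582.5451517    0.         328.50109614]
 [  0.         582.5451517  229.49342   ]
 [  0.           0.           1.        ]] [[-0.02374756 -0.99963654  0.01276124  0.0382496 ]
 [-0.99289274  0.02209446 -0.11694372  0.55291152]
 [ 0.11661926 -0.01544767 -0.99305655  1.45267476]
 [ 0.          0.          0.          1.        ]]
top dome_brush [(array([206., 209.]), 0.67), (array([266., 224.]), 0.63), (array([310., 221.]), 0.62)]
top socket_rim [(array([
[... 691 characters left out ...]
226.]), 0.57), (array([310., 192.]), 0.57), (array([335., 212.]), 0.23)]
side socket_rim [(array([356., 302.]), 0.8), (array([351., 311.]), 0.71)]
side rack [(array([310., 233.]), 0.96)]
side scrubber [(array([354., 340.]), 0.77), (array([400., 266.]), 0.23)]
side cone_brush [(array([282., 234.]), 0.58), (array([420., 400.]), 0.22)]
side flat_brush [(array([335., 214.]), 0.71), (array([358., 428.]), 0.61)]
side nose_tip [(array([326., 259.]), 0.87), (array([309., 198.]), 0.85), (array([308., 231.]), 0.68), (array([225., 176.]), 0.4)]
wrist dome_brush []
wrist socket_rim []
wrist rack []
wrist scrubber []
wrist cone_brush [(array([100., 459.]), 0.81)]
wrist flat_brush []
wrist nose_tip []
1.2
```

View pics/top0.png

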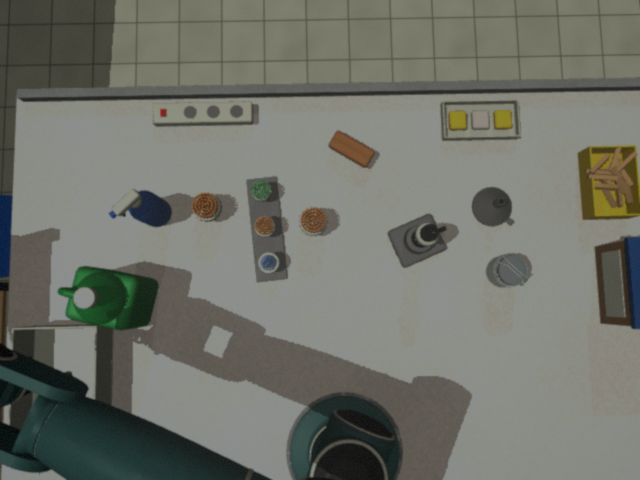

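View pics/side0.png

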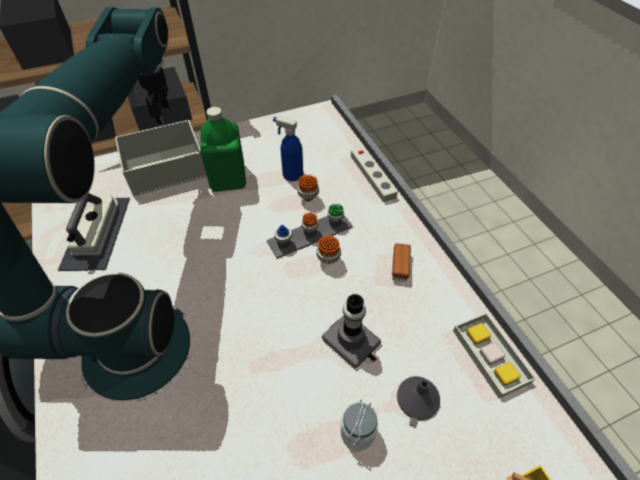

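View pics/wrist0.png

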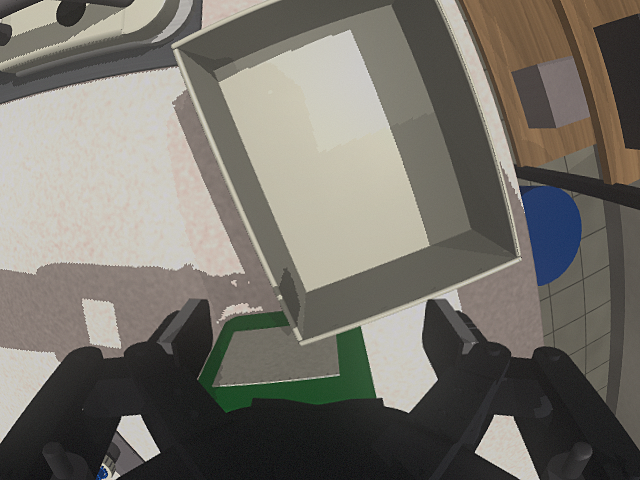

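```bash
python3 - <<'E'
import numpy as np,cv2
from h import world
for n in('top','side'):
    d=dict(np.load('/tmp/%s.npz'%n))
    im=d['image'];H,W=im.shape[:2]
    K=d['camera_matrix'];E=np.linalg.inv(d['extrinsics'])
    v,u=np.mgrid[:H,:W];Z=d['depth'].astype(float)
    P=np.stack([(u-K[0,2])/K[0,0]*Z,(v-K[1,2])/K[1,1]*Z,Z],-1)@E[:3,:3].T+E[:3,3]
    np.save('/tmp/P_%s.npy'%n,P)
    reg=(P[...,0]>0.3)&(P[...,0]<.85)&(P[...,1]>-.5)&(P[...,1]<.5)&(Z>0)
    hsv=cv2.cvtColor(im,cv2.COLOR_RGB2HSV)
    for name,lo,hi in(('or',5,16),('bl',100,125),('gr',45,85)):
        m=reg&(hsv[...,0]>=lo)&(hsv[...,0]<=hi)&(hsv[...,1]>90)&(P[...,2]>.045)
        k,l,s,c=cv2.connectedComponentsWithStats(m.astype(np.uint8))
        for i in range(1,k):
            if s[i,4]>40:
                q=P[l==i]; print(n,name,np.round(c[i]),s[i,4],'x',np.percentile(q[:,0],[2,50,98]).round(3),'y',np.percentile(q[:,1],[2,50,98]).round(3),'z',np.percentile(q[:,2],[50,98]).round(3))
    m=reg&(P[...,2]>.185)&(P[...,2]<.215)
    k,l,s,c=cv2.connectedComponentsWithStats(m.astype(np.uint8))
    for i in range(1,k):
        if s[i,4]>40:
            q=P[l==i]; print(n,'spindle',np.round(c[i]),s[i,4],q.min(0).round(3),q.max(0).round(3),q.mean(0).round(3))
    t=np.hstack([cv2.resize(im[160:290,180:350],None,fx=4,fy=4),]) if n=='top' else cv2.resize(im[160:370,250:420],None,fx=3.5,fy=2.8)
    cv2.imwrite('pics/%s_crop.png'%n,t[:,:,::-1])
    if n=='top':
        cv2.imwrite('pics/top_crop2.png',cv2.resize(im[190:290,370:470],None,fx=6,fy=6)[:,:,::-1])
E
```

```text
top or [365. 155.] 46 x [0.73  0.742 0.758] y [-0.091 -0.072 -0.056] z [0.047 0.052]
top or [204. 205.] 498 x [0.588 0.616 0.643] y [0.304 0.331 0.361] z [0.083 0.095]
top or [313. 220.] 453 x [0.547 0.574 0.601] y [0.036 0.064 0.092] z [0.081 0.095]
top or [264. 225.] 254 x [0.544 0.564 0.585] y [0.165 0.186 0.208] z [0.073 0.086]
top bl [149. 209.] 733 x [0.574 0.596 0.636] y [0.432 0.449 0.486] z [0.14  0.172]
top gr [133. 300.] 1671 x [0.328 0.386 0.44 ] y [0.461 0.478 0.499] z [0.177 0.216]
top spindle [135. 204.] 85 [0.576 0.449 0.185] [0.618 0.498 0.215] [0.601 0.464 0.202]
top spindle [429. 232.] 185 [ 0.504 -0.221  0.185] [ 0.542 -0.181  0.206] [ 0.523 -0.2    0.198]
top spindle [124. 298.] 545 [0.327 0.466 0.185] [0.44  0.5   0.215] [0.392 0.488 0.194]
side or [307. 183.] 293 x [0.585 0.612 0.642] y [0.301 0.32  0.358] z [0.082 0.096]
side or [309. 219.] 175 x [0.541 0.561 0.582] y [0.163 0.18  0.207] z [0.075 0.086]
side or [328. 246.] 384 x [0.543 0.57  0.599] y [0.035 0.056 0.092] z [0.084 0.095]
side bl [291. 154.] 657 x [0.574 0.601 0.636] y [0.43  0.443 0.466] z [0.118 0.174]
side bl [282. 231.] 102 x [0.456 0.47  0.487] y [0.159 0.172 0.191] z [0.068 0.088]
side gr [223. 160.] 1663 x [0.322 0.382 0.438] y [0.46  0.475 0.499] z [0.14  0.213]
side gr [335. 210.] 132 x [0.633 0.652 0.675] y [0.172 0.19  0.215] z [0.068 0.075]
side spindle [287. 129.] 106 [0.573 0.444 0.185] [0.632 0.5   0.215] [0.601 0.467 0.202]
side spindle [221. 143.] 292 [0.325 0.464 0.185] [0.438 0.5   0.215] [0.388 0.488 0.194]
side spindle [354. 302.] 215 [ 0.503 -0.222  0.185] [ 0.542 -0.179  0.204] [ 0.521 -0.203  0.197]
```

```bash
cat >> h.py <<'E'
def delta(target,yjaw=None,s=None):
    """shift in tool axes (mm) to target and rotvec in tool frame to point down w/ jaw axis along yjaw"""
    s=s or manip.state(); Rt=R.from_euler('xyz',s['eef_rot']).as_matrix()
    sh=Rt.T@(np.array(target)-s['tcp_pos'])*1000
    print('t',round(s['time'],2),'tcp',s['tcp_pos'].round(4),'F',s['force'].round(2),'tau',s['torque'].round(2),'gap',round(s['finger_gap'],4),'q',s['qpos'].round(2))
    print('R cols',Rt.round(3).tolist()); print('shift mm',sh.round(1))
    if yjaw is None: y=Rt[:,1].copy()
    else: y=np.array([*yjaw,0.])
    y[2]=0;y/=np.linalg.norm(y); 
    x=np.array([0,0,-1.]); z=np.cross(x,y); T=np.stack([x,y,z],1)
    print('rotvec',R.from_matrix(Rt.T@T).as_rotvec().round(4))
E
python3 - <<'E'
from h import *
delta([.5635,.186,.13],[-.087,.996]); delta([.5635,.186,.13],[.087,-.996])
E
```

```text
t 1.2 tcp [0.2478 0.6279 0.2006] F [ 0.48 -0.04 -0.6 ] tau [ 0.04 -0.03  0.02] gap 0.0856 q [ 1.16  0.12  1.44  0.    1.58 -0.04]
R cols [[-0.0, 0.367, 0.93], [0.0, 0.93, -0.367], [-1.0, 0.0, -0.0]]
shift mm [  70.6 -295.2  455.9]
rotvec [-0.463 -0.    -0.   ]
t 1.2 tcp [0.2478 0.6279 0.2006] F [ 0.48 -0.04 -0.6 ] tau [ 0.04 -0.03  0.02] gap 0.0856 q [ 1.16  0.12  1.44  0.    1.58 -0.04]
R cols [[-0.0, 0.367, 0.93], [0.0, 0.93, -0.367], [-1.0, 0.0, -0.0]]
shift mm [  70.6 -295.2  455.9]
rotvec [ 2.6786 -0.      0.    ]
```

View pics/top_crop.png

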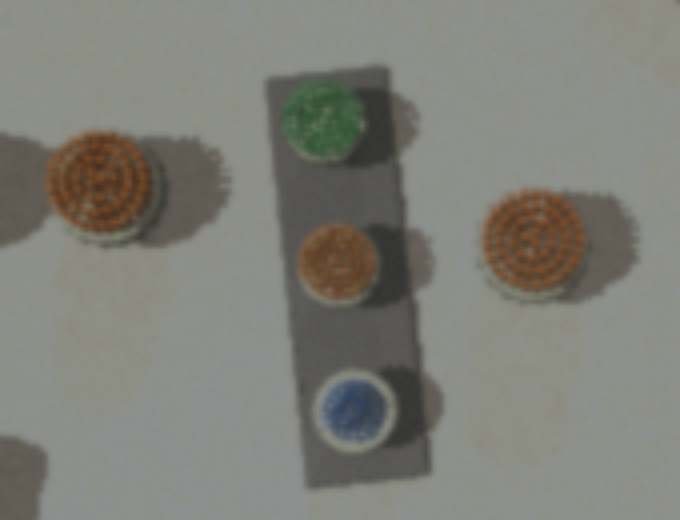

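View pics/top_crop2.png

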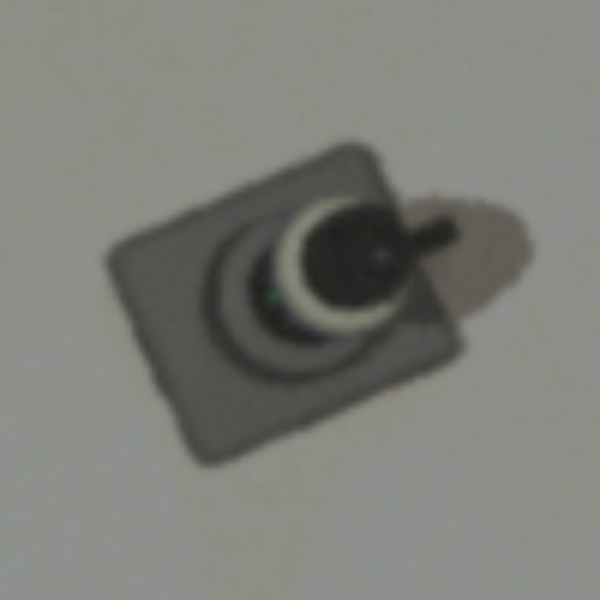

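```bash
python3 -m creep '[{"hand":0,"x":-35},{"hand":0,"x":-35},{"hand":0,"x":-35},{"hand":0,"x":-35},{"hand":0,"y":-11,"z":17}]' 40; python3 -m creep '[{"hand":0,"y":-21,"z":33},{"hand":0,"y":-21,"z":33},{"hand":0,"y":-21,"z":33},{"hand":0,"y":-21,"z":33},{"hand":0,"y":-21,"z":33}]'; python3 - <<'E'
from h import *
delta([.5635,.186,.13],[-.087,.996])
E
```

```text
t 1.2 tcp [0.2478 0.6279 0.2006] F [ 0.48 -0.04 -0.6 ] tau [ 0.04 -0.03  0.02] gap 0.0856 q [ 1.16  0.12  1.44  0.    1.58 -0.04]
R cols [[-0.0, 0.367, 0.93], [0.0, 0.93, -0.367], [-1.0, 0.0, -0.0]]
shift mm [  70.6 -295.2  455.9]
rotvec [-0.463 -0.    -0.   ]invalid input at $[0]: expected keys hand, x, y, z, wx, wy, wz
invalid input at $[0]: expected keys hand, x, y, z, wx, wy, wz
```

All seven keys are required.

```bash
python3 -m creep '[{"hand":0,"x":-35,"y":0,"z":0,"wx":0,"wy":0,"wz":0},{"hand":0,"x":-35,"y":0,"z":0,"wx":0,"wy":0,"wz":0},{"hand":0,"x":-35,"y":0,"z":0,"wx":0,"wy":0,"wz":0},{"hand":0,"x":-35,"y":0,"z":0,"wx":0,"wy":0,"wz":0},{"hand":0,"x":-5,"y":-11,"z":17,"wx":0,"wy":0,"wz":0}]' 40; python3 - <<'E'
from h import *
delta([.5635,.186,.13],[-.087,.996])
E
```

```text
time: 1.62
tcp_pos: [0.2577, 0.6114, 0.3466]
eef_rot: [-1.668, 1.562, -2.042]
force: [1.2, -1.3, 0.1]
finger_gap: 0.0854
t 1.62 tcp [0.2577 0.6114 0.3466] F [ 1.2  -1.26  0.07] tau [ 0.03 -0.01 -0.01] gap 0.0854 q [ 1.13  0.1   1.23  0.    1.82 -0.06]
R cols [[-0.004, 0.365, 0.931], [-0.007, 0.931, -0.365], [-1.0, -0.008, -0.001]]
shift mm [ 218.6 -282.5  440.2]
rotvec [-0.461  -0.0027  0.008 ]
```

```bash
python3 -m creep '[{"hand":0,"x":0,"y":-21,"z":33,"wx":0,"wy":0,"wz":0},{"hand":0,"x":0,"y":-21,"z":33,"wx":0,"wy":0,"wz":0},{"hand":0,"x":0,"y":-21,"z":33,"wx":0,"wy":0,"wz":0},{"hand":0,"x":0,"y":-21,"z":33,"wx":0,"wy":0,"wz":0},{"hand":0,"x":0,"y":-21,"z":33,"wx":0,"wy":0,"wz":0}]'; python3 -m creep '[{"hand":0,"x":0,"y":-21,"z":33,"wx":0,"wy":0,"wz":0},{"hand":0,"x":0,"y":-21,"z":33,"wx":0,"wy":0,"wz":0},{"hand":0,"x":0,"y":-21,"z":33,"wx":0,"wy":0,"wz":0},{"hand":0,"x":0,"y":-21,"z":33,"wx":0,"wy":0,"wz":0},{"hand":0,"x":20,"y":-21,"z":33,"wx":0,"wy":0,"wz":0}]';  python3 - <<'E'
from h import *
delta([.5635,.186,.13],[-.087,.996])
E
```

```text
time: 2.03
tcp_pos: [0.3741, 0.4511, 0.3506]
eef_rot: [-1.699, 1.568, -2.065]
force: [0.9, -0.1, 0.1]
finger_gap: 0.0855
time: 2.45
tcp_pos: [0.4927, 0.288, 0.3369]
eef_rot: [0.538, 1.566, 0.172]
force: [1.1, 1.2, 0.2]
finger_gap: 0.0853
t 2.45 tcp [0.4927 0.288  0.3369] F [1.07 1.18 0.21] tau [-0.03 -0.03  0.  ] gap 0.0853 q [ 0.49 -0.12  1.46 -0.    1.8  -0.72]
R cols [[0.005, 0.357, 0.934], [0.001, 0.934, -0.357], [-1.0, 0.003, 0.004]]
shift mm [207.1 -70.5 101.7]
rotvec [-0.4525  0.0047 -0.0015]
```

```bash
python3 -m creep '[{"hand":0,"x":15,"y":-21,"z":31,"wx":0,"wy":0,"wz":0},{"hand":0,"x":15,"y":-21,"z":31,"wx":0,"wy":0,"wz":0},{"hand":0,"x":15,"y":-21,"z":31,"wx":0,"wy":0,"wz":0},{"hand":0,"x":20,"y":-5,"z":7,"wx":-0.115,"wy":0,"wz":0},{"hand":0,"x":20,"y":0,"z":0,"wx":-0.115,"wy":0,"wz":0}]'; python3 -m creep '[{"hand":0,"x":20,"y":0,"z":0,"wx":-0.115,"wy":0,"wz":0},{"hand":0,"x":10,"y":0,"z":0,"wx":-0.11,"wy":0,"wz":0},{"hand":0,"x":0,"y":0,"z":0,"wx":0,"wy":0,"wz":0}]';  python3 - <<'E'
from h import *
delta([.5635,.186,.13],[-.087,.996])
snap('wrist','wrist1.png')
print(np.load('/tmp/wrist.npz')['hand_eye'],np.load('/tmp/wrist.npz')['camera_matrix'])
for q in('dome_brush','rack','nose_tip'):
        print(q,[(np.round(x['location']),round(x['confidence'],2)) for x in manip.mark_of('wrist',q)])
E
```

```text
time: 2.87
tcp_pos: [0.5678, 0.1779, 0.251]
eef_rot: [0.248, 1.561, 0.109]
force: [0.3, 0.5, -0.6]
finger_gap: 0.0852
time: 3.12
tcp_pos: [0.5678, 0.1753, 0.215]
eef_rot: [-0.195, 1.566, -0.095]
force: [-0.2, 0.2, 0.4]
finger_gap: 0.0851
t 3.12 tcp [0.5678 0.1753 0.215 ] F [-0.19  0.2   0.41] tau [-0.02 -0.    0.01] gap 0.0851 q [ 0.26 -0.07  1.6  -0.    1.6  -1.41]
R cols [[0.005, -0.1, 0.995], [-0.0, 0.995, 0.1], [-1.0, -0.001, 0.005]]
shift mm [85.  11.2 -3.6]
rotvec [0.0128 0.0047 0.0009]
[[ 1.21397082e-03 -2.67069739e-01  9.63676440e-01 -1.73981946e-01]
 [ 9.99998947e-01 -4.41604880e-04 -1.38211208e-03 -6.54931875e-04]
 [ 7.94684529e-04  9.63677103e-01  2.67068921e-01 -6.77989326e-02]
 [ 0.00000000e+00  0.00000000e+00  0.00000000e+00  1.00000000e+00]] [[371.64829954   0.         317.05480843]
 [  0.         371.64829954 243.4717759 ]
 [  0.           0.           1.        ]]
dome_brush [(array([463., 273.]), 0.91), (array([333., 211.]), 0.7), (array([206., 207.]), 0.61)]
rack []
nose_tip []
```

View pics/wrist1.png

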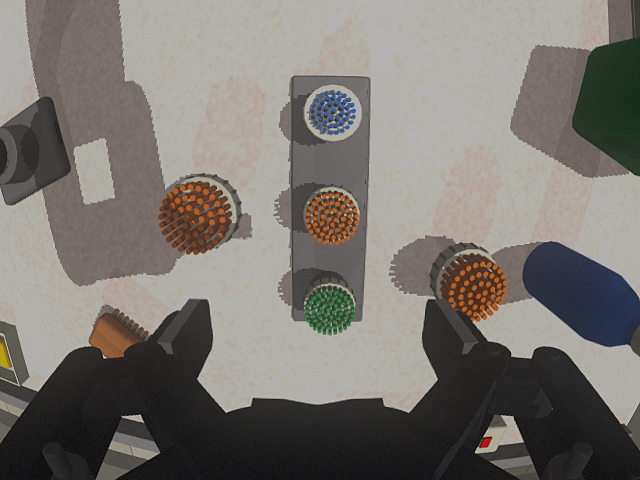

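```bash
cat >> h.py <<'E'
def wcloud():
    d=dict(np.load('/tmp/wrist.npz')); K=d['camera_matrix'];Z=d['depth'].astype(float);H,W=Z.shape
    v,u=np.mgrid[:H,:W]; a=(u-K[0,2])/K[0,0];b=(v-K[1,2])/K[1,1]; r=np.hypot(a,b)+1e-9
    t=np.where(r<1.5,np.tan(np.minimum(r,1.5)),0)/r
    P=np.stack([a*t*Z,b*t*Z,Z],-1)
    P=P@d['hand_eye'][:3,:3].T+d['hand_eye'][:3,3]
    P=P@R.from_euler('xyz',d['er']).as_matrix().T+d['tp']
    P[Z==0]=np.nan
    return d,P
def circ(p):
    A=np.c_[2*p,np.ones(len(p))];s=np.linalg.lstsq(A,(p**2).sum(1),rcond=None)[0]
    return s[:2],np.sqrt(s[2]+s[0]**2+s[1]**2)
E
python3 - <<'E'
from h import *
d,P=wcloud()
near=np.hypot(P[...,0]-.5635,P[...,1]-.186)<.045
for lo,hi in((-.005,.005),(.005,.012),(.035,.045),(.045,.056),(.056,.06),(.06,.07),(.07,.09)):
    q=P[near&(P[...,2]>lo)&(P[...,2]<hi)]
    if len(q)>20: print(lo,len(q),np.percentile(q,[2,50,98],axis=0).round(4).tolist())
# disc top plane edge: outline of z>.05
m=(near&(P[...,2]>.05)).astype(np.uint8)
c=max(cv2.findContours(m,0,1)[0],key=len)[:,0]
p=P[c[:,1],c[:,0]]; p=p[np.abs(p[:,2]-.057)<.004]; print(len(p),circ(p[:,:2]))
q=P[near&(P[...,2]>.075)]; print('dome',q.mean(0),np.percentile(q[:,:2],[1,99],axis=0).mean(0))
E
```

```text
-0.005 225 [[0.5454, 0.1417, -0.0012], [0.5647, 0.1469, 0.0007], [0.5845, 0.2305, 0.0022]]
0.005 2783 [[0.5214, 0.1478, 0.0069], [0.5449, 0.1787, 0.0087], [0.6052, 0.2241, 0.0102]]
0.045 79 [[0.5378, 0.1604, 0.0455], [0.5421, 0.1804, 0.0515], [0.5732, 0.2124, 0.0559]]
0.056 774 [[0.5392, 0.1616, 0.0565], [0.5557, 0.1845, 0.0585], [0.5837, 0.2105, 0.0598]]
0.06 340 [[0.5421, 0.1647, 0.0601], [0.5606, 0.1852, 0.0653], [0.5831, 0.2058, 0.0698]]
0.07 1457 [[0.5429, 0.1654, 0.0707], [0.5641, 0.1866, 0.0788], [0.5844, 0.2073, 0.0848]]
0 (array([0., 0.]), np.float64(0.0))
dome [0.55354912 0.18503604 0.32135752] [0.55931191 0.18601634]
```

```bash
python3 -m creep '[{"hand":0,"x":20,"y":11,"z":-3,"wx":0.013,"wy":0.005,"wz":0},{"hand":0,"x":35,"y":0,"z":0,"wx":0,"wy":0,"wz":0},{"hand":0,"x":35,"y":0,"z":0,"wx":0,"wy":0,"wz":0},{"hand":0,"x":15,"y":0,"z":0,"wx":0,"wy":0,"wz":0},{"hand":0,"x":0,"y":0,"z":0,"wx":0,"wy":0,"wz":0}]';  python3 - <<'E'
from h import *
delta([.5635,.186,.030],[-.087,.996])
E
```

```text
time: 3.73
tcp_pos: [0.5684, 0.1894, 0.119]
eef_rot: [0.175, 1.553, 0.24]
force: [-0.2, 0.2, 0.5]
finger_gap: 0.0853
t 3.73 tcp [0.5684 0.1894 0.119 ] F [-0.19  0.22  0.49] tau [0.   0.02 0.01] gap 0.0853 q [ 0.28 -0.03  1.72 -0.    1.43 -1.36]
R cols [[0.017, -0.065, 0.998], [0.004, 0.998, 0.065], [-1.0, 0.003, 0.017]]
shift mm [88.9 -3.4 -6.7]
rotvec [-0.0221  0.0171 -0.0028]
```

```bash
python3 -m creep '[{"hand":0,"x":10,"y":-3,"z":-6,"wx":-0.022,"wy":0.017,"wz":-0.003},{"hand":0,"x":25,"y":0,"z":0,"wx":0,"wy":0,"wz":0},{"hand":0,"x":25,"y":0,"z":0,"wx":0,"wy":0,"wz":0},{"hand":0,"x":10,"y":0,"z":0,"wx":0,"wy":0,"wz":0},{"hand":0,"x":0,"y":0,"z":0,"wx":0,"wy":0,"wz":0}]';  python3 - <<'E'
from h import *
delta([.5635,.186,.030],[-.087,.996])
snap('wrist','wrist2.png')
E
```

```text
time: 4.15
tcp_pos: [0.5651, 0.1869, 0.054]
eef_rot: [0.168, 1.565, 0.255]
force: [0.2, 0.9, -0.2]
finger_gap: 0.0853
t 4.15 tcp [0.5651 0.1869 0.054 ] F [ 0.18  0.9  -0.16] tau [-0.02 -0.02 -0.  ] gap 0.0853 q [ 0.28  0.02  1.79 -0.    1.33 -1.38]
R cols [[0.006, -0.087, 0.996], [0.001, 0.996, 0.087], [-1.0, 0.001, 0.006]]
shift mm [24.  -0.8 -1.8]
rotvec [ 0.      0.0057 -0.001 ]
```

View pics/wrist2.png

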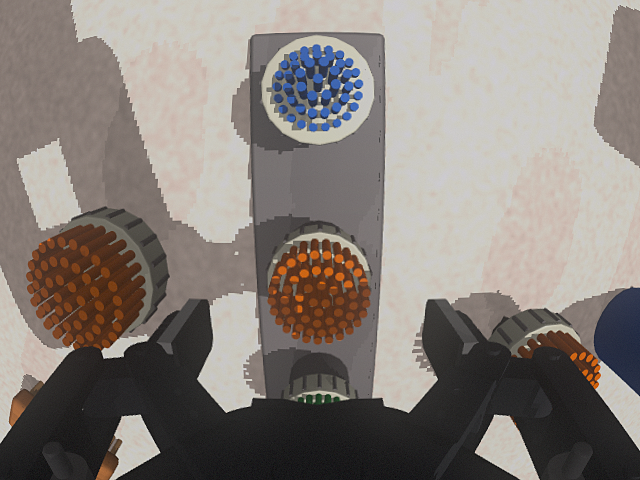

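```bash
python3 -m creep '[{"hand":0,"x":14,"y":-1,"z":-2,"wx":0,"wy":0.006,"wz":-0.001},{"hand":0,"x":10,"y":0,"z":0,"wx":0,"wy":0,"wz":0},{"hand":0,"x":0,"y":0,"z":0,"wx":0,"wy":0,"wz":0}]';  python3 - <<'E'
from h import *
delta([.5635,.186,.030],[-.087,.996])
E
python3 -m creep '[{"hand":40,"x":0,"y":0,"z":0,"wx":0,"wy":0,"wz":0},{"hand":80,"x":0,"y":0,"z":0,"wx":0,"wy":0,"wz":0},{"hand":110,"x":0,"y":0,"z":0,"wx":0,"wy":0,"wz":0}]' 40;  python3 - <<'E'
from h import *
delta([.5635,.186,.030],[-.087,.996])
snap('wrist','wrist3.png')
E
```

```text
time: 4.45
tcp_pos: [0.5654, 0.1863, 0.0339]
eef_rot: [0.199, 1.566, 0.286]
force: [0.6, 0.7, -0.6]
finger_gap: 0.085
t 4.45 tcp [0.5654 0.1863 0.0339] F [ 0.61  0.75 -0.61] tau [ 0.02 -0.02 -0.03] gap 0.085 q [ 0.28  0.04  1.8   0.    1.3  -1.38]
R cols [[0.005, -0.087, 0.996], [0.001, 0.996, 0.087], [-1.0, 0.001, 0.005]]
shift mm [ 3.9 -0.1 -2. ]
rotvec [-0.      0.0051 -0.001 ]
time: 4.7
tcp_pos: [0.566, 0.1864, 0.0349]
eef_rot: [0.199, 1.565, 0.286]
force: [-0.9, 0.7, -0.5]
finger_gap: 0.0517
t 4.7 tcp [0.566  0.1864 0.0349] F [-0.89  0.66 -0.48] tau [ 0.03 -0.    0.01] gap 0.0517 q [ 0.28  0.04  1.8   0.    1.3  -1.38]
R cols [[0.006, -0.087, 0.996], [0.002, 0.996, 0.087], [-1.0, 0.001, 0.006]]
shift mm [ 4.9 -0.2 -2.5]
rotvec [-0.0001  0.006  -0.0012]
```

View pics/wrist3.png

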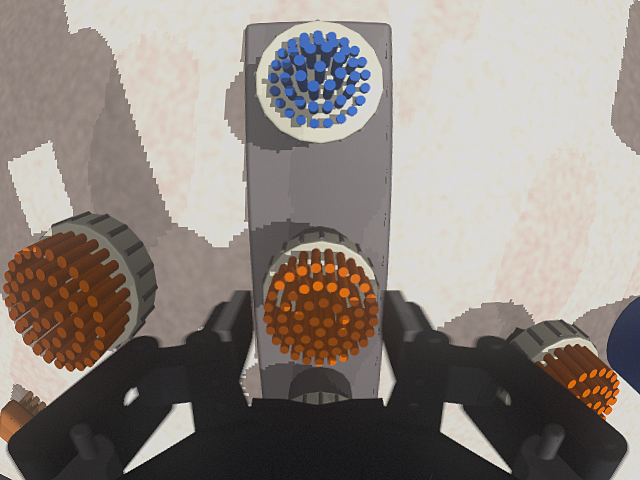

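```bash
python3 -m creep '[{"hand":60,"x":0,"y":0,"z":0,"wx":0,"wy":0,"wz":0},{"hand":60,"x":4,"y":0,"z":-3,"wx":0,"wy":0.006,"wz":-0.001},{"hand":60,"x":1,"y":0,"z":-1,"wx":0,"wy":0.003,"wz":-0.001}]';  python3 - <<'E'
from h import *
delta([.5635,.186,.030],[-.087,.996])
E

```

```text
time: 5.0
tcp_pos: [0.5623, 0.1862, 0.0308]
eef_rot: [-2.83, 1.569, -2.743]
force: [-0.2, -0.3, -1.0]
finger_gap: 0.0658
t 5.0 tcp [0.5623 0.1862 0.0308] F [-0.15 -0.29 -0.99] tau [-0.07  0.08  0.01] gap 0.0658 q [ 0.28  0.04  1.81 -0.    1.3  -1.38]
R cols [[-0.002, -0.087, 0.996], [-0.001, 0.996, 0.087], [-1.0, -0.001, -0.002]]
shift mm [ 0.8 -0.3  1.2]
rotvec [-0.0001 -0.0019  0.0006]
```

```bash
python3 -m creep '[{"hand":60,"x":0,"y":0,"z":1.2,"wx":0,"wy":-0.002,"wz":0.001},{"hand":140,"x":0,"y":0,"z":0,"wx":0,"wy":0,"wz":0},{"hand":140,"x":0,"y":0,"z":0,"wx":0,"wy":0,"wz":0},{"hand":140,"x":0,"y":0,"z":0,"wx":0,"wy":0,"wz":0}]' 50;  python3 - <<'E'
from h import *
delta([.5635,.186,.030],[-.087,.996])
E

```

```text
time: 5.33
tcp_pos: [0.5635, 0.1863, 0.0309]
eef_rot: [1.366, 1.57, 1.453]
force: [0.8, 0.1, 0.5]
finger_gap: 0.0401
t 5.33 tcp [0.5635 0.1863 0.0309] F [0.76 0.15 0.5 ] tau [-0.03 -0.12  0.04] gap 0.0401 q [ 0.28  0.04  1.81  0.    1.3  -1.38]
R cols [[0.0, -0.087, 0.996], [0.0, 0.996, 0.087], [-1.0, 0.0, 0.0]]
shift mm [ 0.9 -0.3 -0. ]
rotvec [ 0.0001  0.0001 -0.0003]
```

```bash
python3 - <<'E'
from h import *
snap('wrist','wrist4.png')
d=snap('side','side4.png'); cv2.imwrite('pics/side4c.png',cv2.resize(d['image'][150:290,240:400],None,fx=4.5,fy=4.2)[:,:,::-1]); print(manip.state()['finger_gap'])
E
```

```text
0.040156834403059255
```

View pics/wrist4.png

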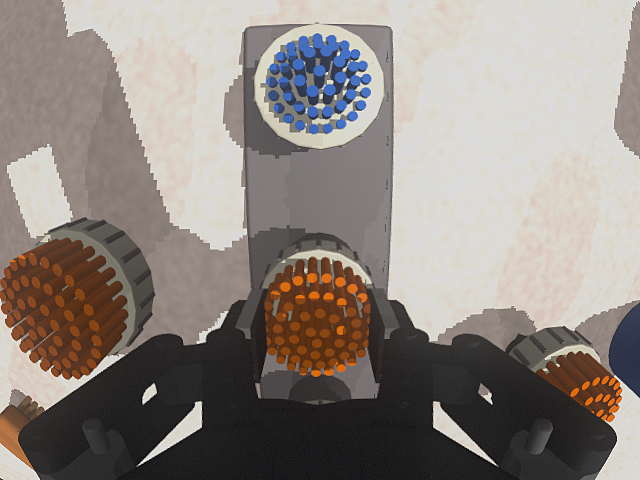

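View pics/side4c.png

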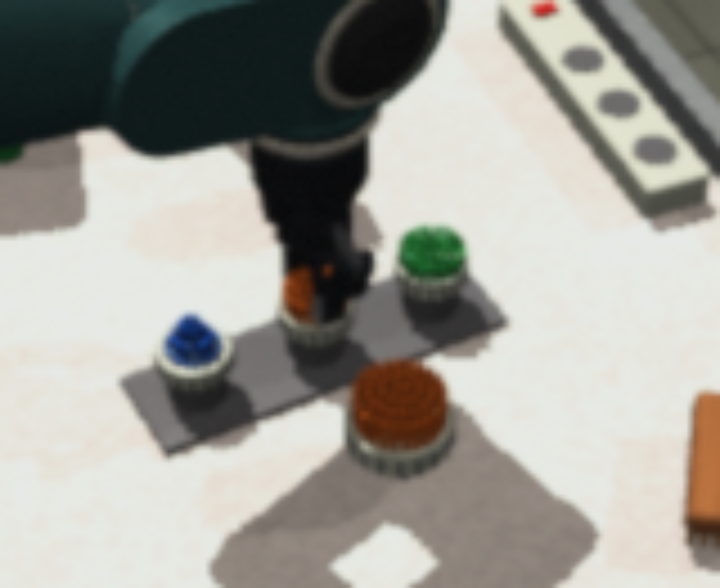

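```bash
python3 - <<'E'
from h import *
d,P=wcloud()
for (u,v) in [(245,320),(250,340),(255,370),(382,320),(378,345),(375,375),(262,390),(372,390),(318,258),(320,240),(275,275),(318,300),(320,365),(320,330),(320,110),(390,310),(240,310)]:
    print((u,v),P[v,u].round(4))
cv2.imwrite('pics/w4c.png',cv2.resize(d['image'][215:415,220:420],None,fx=3,fy=3)[:,:,::-1])
E
```

```text
(245, 320) [0.5546 0.1606 0.0956]
(250, 340) [0.5579 0.1635 0.1028]
(255, 370) [0.5701 0.1651 0.102 ]
(382, 320) [0.5509 0.2061 0.095 ]
(378, 345) [0.5578 0.2051 0.1   ]
(375, 375) [0.5709 0.2064 0.0987]
(262, 390) [0.6538 0.1566 0.008 ]
(372, 390) [0.6473 0.2291 0.0083]
(318, 258) [0.5427 0.184  0.0581]
(320, 240) [0.5379 0.1845 0.0469]
(275, 275) [0.5512 0.1667 0.0598]
(318, 300) [0.5543 0.185  0.0747]
(320, 365) [0.5795 0.188  0.0815]
(320, 330) [0.5625 0.1865 0.0835]
(320, 110) [0.4829 0.1796 0.0584]
(390, 310) [0.5503 0.2101 0.0879]
(240, 310) [0.559  0.1559 0.0799]
```

View pics/w4c.png

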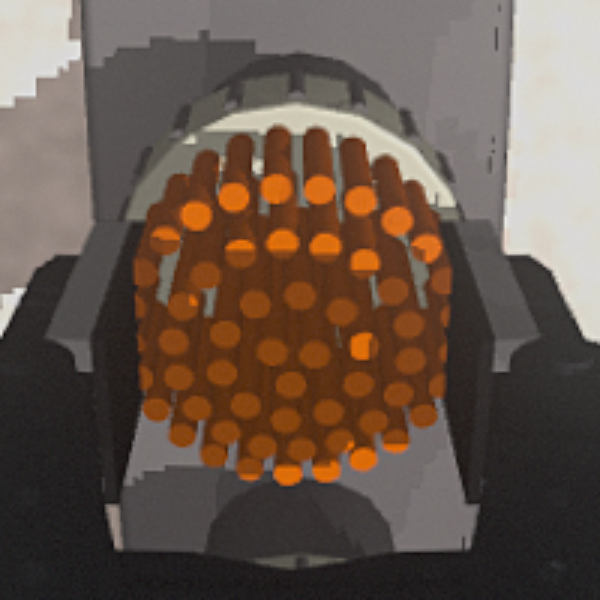

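```bash
python3 - <<'E'
from h import *
d,P=wcloud()
for v in range(284,350,4):
    print(v,[P[v,u].round(3).tolist() for u in (246,251,256,262)])
E
```

```text
284 [[0.581, 0.144, -0.0], [0.578, 0.148, 0.008], [0.577, 0.152, 0.01], [0.557, 0.161, 0.058]]
288 [[0.584, 0.144, 0.001], [0.584, 0.147, 0.0], [0.555, 0.16, 0.067], [0.555, 0.162, 0.067]]
292 [[0.586, 0.144, 0.001], [0.554, 0.159, 0.073], [0.554, 0.161, 0.072], [0.554, 0.163, 0.073]]
296 [[0.589, 0.145, 0.001], [0.554, 0.159, 0.077], [0.554, 0.161, 0.076], [0.555, 0.163, 0.075]]
300 [[0.555, 0.158, 0.08], [0.555, 0.16, 0.078], [0.554, 0.162, 0.08], [0.555, 0.164, 0.078]]
304 [[0.554, 0.159, 0.084], [nan, nan, nan], [0.554, 0.163, 0.084], [0.554, 0.165, 0.084]]
308 [[0.554, 0.159, 0.087], [0.554, 0.161, 0.086], [0.554, 0.163, 0.086], [0.555, 0.165, 0.084]]
312 [[0.554, 0.16, 0.09], [0.555, 0.162, 0.089], [0.555, 0.163, 0.089], [0.556, 0.165, 0.086]]
316 [[0.555, 0.16, 0.093], [0.554, 0.162, 0.094], [0.554, 0.164, 0.093], [0.558, 0.165, 0.085]]
320 [[0.554, 0.161, 0.096], [0.555, 0.163, 0.095], [0.554, 0.164, 0.096], [0.559, 0.165, 0.086]]
324 [[0.554, 0.162, 0.099], [0.554, 0.163, 0.099], [0.554, 0.165, 0.099], [0.561, 0.165, 0.086]]
328 [[0.554, 0.162, 0.101], [0.554, 0.164, 0.101], [0.556, 0.165, 0.098], [0.562, 0.165, 0.087]]
332 [[0.556, 0.162, 0.101], [0.556, 0.163, 0.101], [0.556, 0.165, 0.1], [0.564, 0.165, 0.087]]
336 [[0.557, 0.162, 0.102], [0.557, 0.164, 0.101], [0.558, 0.165, 0.099], [0.565, 0.166, 0.088]]
340 [[0.558, 0.162, 0.103], [0.559, 0.164, 0.101], [0.559, 0.165, 0.1], [0.566, 0.166, 0.088]]
344 [[0.553, 0.164, 0.113], [0.56, 0.164, 0.101], [0.56, 0.165, 0.101], [0.568, 0.166, 0.089]]
348 [[0.553, 0.164, 0.115], [0.562, 0.164, 0.102], [0.562, 0.165, 0.101], [0.569, 0.166, 0.09]]
```

```bash
python3 - <<'E'
from h import *
d=dict(np.load('/tmp/side.npz'));im=d['image']
K=d['camera_matrix'];E=np.linalg.inv(d['extrinsics'])
v,u=np.mgrid[:480,:640];Z=d['depth'].astype(float)
P=np.stack([(u-K[0,2])/K[0,0]*Z,(v-K[1,2])/K[1,1]*Z,Z],-1)@E[:3,:3].T+E[:3,3]
m=(im.max(-1)<60)&(np.hypot(P[...,0]-.5635,P[...,1]-.186)<.09)&(Z>0)&(P[...,2]>.02)
q=P[m];print(len(q),np.percentile(q[:,2],[0,1,3,5,10,20,50]).round(3))
for z in np.arange(.04,.13,.01):
    s=q[np.abs(q[:,2]-z)<.005]
    if len(s):print(round(z,2),len(s),s.min(0).round(3),s.max(0).round(3))
E
```

```text
2142 [0.02  0.026 0.057 0.094 0.135 0.187 0.341]
0.04 11 [0.481 0.156 0.035] [0.648 0.183 0.044]
0.05 1 [0.56  0.159 0.047] [0.56  0.159 0.047]
0.06 3 [0.569 0.163 0.057] [0.653 0.178 0.06 ]
0.07 9 [0.557 0.153 0.067] [0.574 0.161 0.075]
0.08 19 [0.553 0.152 0.075] [0.574 0.206 0.084]
0.09 15 [0.552 0.15  0.086] [0.57  0.206 0.095]
0.1 11 [0.551 0.154 0.095] [0.558 0.21  0.105]
0.11 20 [0.548 0.134 0.107] [0.572 0.23  0.115]
0.12 28 [0.547 0.131 0.115] [0.577 0.229 0.124]
```

```bash
python3 -m creep '[{"hand":30,"x":0,"y":0,"z":0,"wx":0,"wy":0,"wz":0},{"hand":30,"x":0,"y":0,"z":0,"wx":0,"wy":0,"wz":0},{"hand":30,"x":0,"y":0,"z":0,"wx":0,"wy":0,"wz":0}]' 40;  python3 - <<'E'
from h import *
delta([.5635,.186,.002],[-.087,.996])
snap('wrist','wrist5.png')
E
```

```text
time: 5.68
tcp_pos: [0.5634, 0.1863, 0.0306]
eef_rot: [1.656, 1.57, 1.743]
force: [-0.4, -0.1, -0.2]
finger_gap: 0.0742
t 5.68 tcp [0.5634 0.1863 0.0306] F [-0.44 -0.08 -0.22] tau [-0.01  0.   -0.03] gap 0.0742 q [ 0.28  0.04  1.81  0.    1.3  -1.38]
R cols [[-0.0, -0.087, 0.996], [0.0, 0.996, 0.087], [-1.0, 0.0, -0.0]]
shift mm [28.6 -0.4  0.1]
rotvec [ 0.     -0.     -0.0004]
```

View pics/wrist5.png

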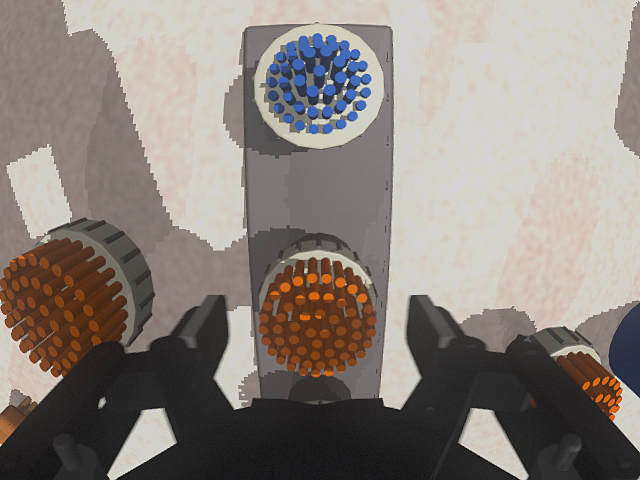

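```bash
python3 -m creep '[{"hand":30,"x":10,"y":0,"z":0,"wx":0,"wy":0,"wz":0},{"hand":30,"x":10,"y":0,"z":0,"wx":0,"wy":0,"wz":0},{"hand":30,"x":8,"y":0,"z":0,"wx":0,"wy":0,"wz":0},{"hand":30,"x":3,"y":0,"z":0,"wx":0,"wy":0,"wz":0}]' 40;  python3 - <<'E'
from h import *
delta([.5635,.186,.002],[-.087,.996])
snap('wrist','wrist6.png')
E
```

```text
time: 6.07
tcp_pos: [0.5633, 0.1864, -0.0034]
eef_rot: [1.117, 1.57, 1.204]
force: [0.0, 0.4, 0.3]
finger_gap: 0.0756
t 6.07 tcp [ 0.5633  0.1864 -0.0034] F [0.01 0.42 0.26] tau [-0.02  0.01  0.03] gap 0.0756 q [ 0.28  0.07  1.83  0.    1.24 -1.38]
R cols [[0.0, -0.087, 0.996], [0.001, 0.996, 0.087], [-1.0, 0.001, 0.0]]
shift mm [-5.4 -0.4  0.2]
rotvec [ 0.0001  0.0003 -0.0005]
```

View pics/wrist6.png

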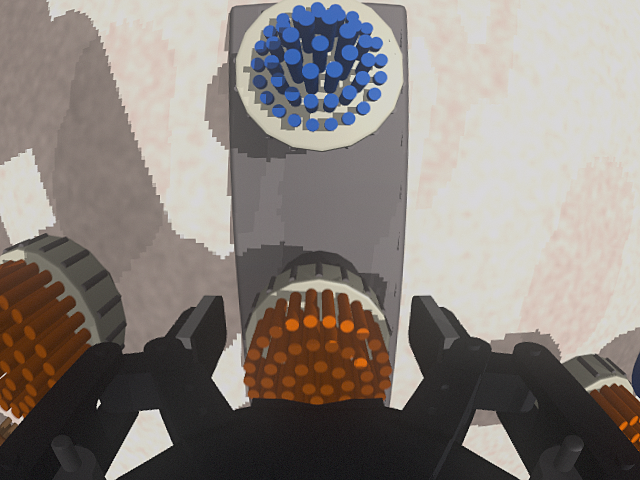

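```bash
python3 -m creep '[{"hand":160,"x":-1,"y":0,"z":0,"wx":0,"wy":0,"wz":0},{"hand":160,"x":0,"y":0,"z":0,"wx":0,"wy":0,"wz":0},{"hand":160,"x":0,"y":0,"z":0,"wx":0,"wy":0,"wz":0},{"hand":160,"x":0,"y":0,"z":0,"wx":0,"wy":0,"wz":0}]' 50;  python3 - <<'E'
from h import *
delta([.5635,.186,.002],[-.087,.996])
E
```

```text
time: 6.45
tcp_pos: [0.563, 0.1863, -0.003]
eef_rot: [2.96, 1.569, 3.048]
force: [1.1, 0.4, -0.6]
finger_gap: 0.0509
t 6.45 tcp [ 0.563   0.1863 -0.003 ] F [ 1.06  0.36 -0.64] tau [-0.02  0.    0.04] gap 0.0509 q [ 0.28  0.07  1.83  0.    1.24 -1.38]
R cols [[-0.001, -0.087, 0.996], [0.0, 0.996, 0.087], [-1.0, 0.0, -0.001]]
shift mm [-5.  -0.3  0.5]
rotvec [ 0.0001 -0.0013 -0.0002]
```

```bash
python3 -m creep '[{"hand":160,"x":-10,"y":0,"z":0,"wx":0,"wy":0,"wz":0},{"hand":160,"x":-20,"y":0,"z":0,"wx":0,"wy":0,"wz":0},{"hand":160,"x":-30,"y":0,"z":0,"wx":0,"wy":0,"wz":0},{"hand":160,"x":-30,"y":0,"z":0,"wx":0,"wy":0,"wz":0},{"hand":160,"x":-30,"y":0,"z":0,"wx":0,"wy":0,"wz":0}]'; python3 -m creep '[{"hand":160,"x":-40,"y":0,"z":0,"wx":0,"wy":0,"wz":0},{"hand":160,"x":-40,"y":0,"z":0,"wx":0,"wy":0,"wz":0},{"hand":160,"x":-30,"y":0,"z":0,"wx":0,"wy":0,"wz":0},{"hand":160,"x":0,"y":0,"z":0,"wx":0,"wy":0,"wz":0}]';  python3 - <<'E'
from h import *
delta([.523,-.201,.21],[-.087,.996])
snap('wrist','wrist7.png')
E
```

```text
time: 6.87
tcp_pos: [0.5598, 0.1853, 0.1172]
eef_rot: [-2.996, 1.559, -2.909]
force: [1.1, 0.4, 0.2]
finger_gap: 0.0506
time: 7.2
tcp_pos: [0.5607, 0.1855, 0.2429]
eef_rot: [3.07, 1.569, -3.126]
force: [0.2, 0.4, 0.0]
finger_gap: 0.0505
t 7.2 tcp [0.5607 0.1855 0.2429] F [0.19 0.41 0.01] tau [ 0.02 -0.05  0.  ] gap 0.0505 q [ 0.28 -0.07  1.57  0.    1.65 -1.38]
R cols [[-0.002, -0.087, 0.996], [-0.0, 0.996, 0.087], [-1.0, 0.0, -0.002]]
shift mm [  33.  -381.8  -71.1]
rotvec [ 0.     -0.002  -0.0001]
```

View pics/wrist7.png

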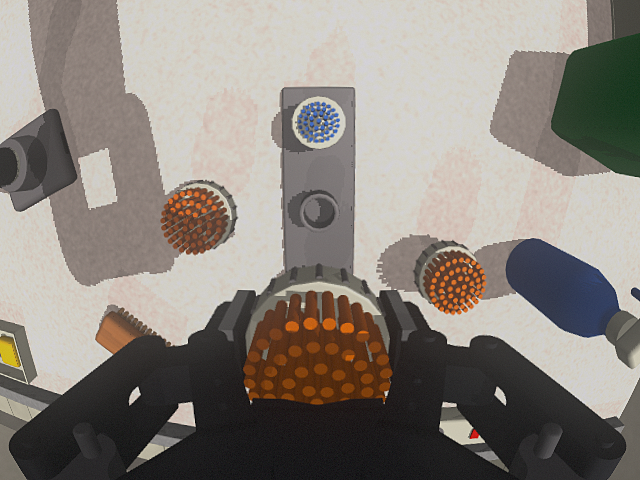

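```bash
python3 -m creep '[{"hand":160,"x":0,"y":-38,"z":0,"wx":0,"wy":0,"wz":0},{"hand":160,"x":0,"y":-38,"z":0,"wx":0,"wy":0,"wz":0},{"hand":160,"x":0,"y":-38,"z":0,"wx":0,"wy":0,"wz":0},{"hand":160,"x":0,"y":-38,"z":0,"wx":0,"wy":0,"wz":0},{"hand":160,"x":0,"y":-38,"z":0,"wx":0,"wy":0,"wz":0}]'; python3 -m creep '[{"hand":160,"x":0,"y":-38,"z":0,"wx":0,"wy":0,"wz":0},{"hand":160,"x":0,"y":-38,"z":0,"wx":0,"wy":0,"wz":0},{"hand":160,"x":0,"y":-30,"z":0,"wx":0,"wy":0,"wz":0},{"hand":160,"x":0,"y":0,"z":0,"wx":0,"wy":0,"wz":0}]';  python3 - <<'E'
from h import *
delta([.523,-.201,.21],[-.087,.996])
snap('wrist','wrist8.png')
E
```

```text
time: 7.67
tcp_pos: [0.5755, -0.0039, 0.2384]
eef_rot: [2.824, 1.565, 2.921]
force: [0.3, -0.5, -1.0]
finger_gap: 0.0509
time: 8.0
tcp_pos: [0.5832, -0.12, 0.234]
eef_rot: [2.961, 1.56, 3.054]
force: [0.1, 0.3, -1.0]
finger_gap: 0.0506
t 8.0 tcp [ 0.5832 -0.12    0.234 ] F [ 0.08  0.25 -1.  ] tau [-0.02  0.03 -0.01] gap 0.0506 q [-0.24 -0.06  1.56 -0.    1.64 -1.91]
R cols [[-0.011, -0.094, 0.996], [0.001, 0.996, 0.094], [-1.0, 0.002, -0.011]]
shift mm [ 24.5 -75.  -67.3]
rotvec [ 0.0066 -0.0105 -0.0019]
```

View pics/wrist8.png

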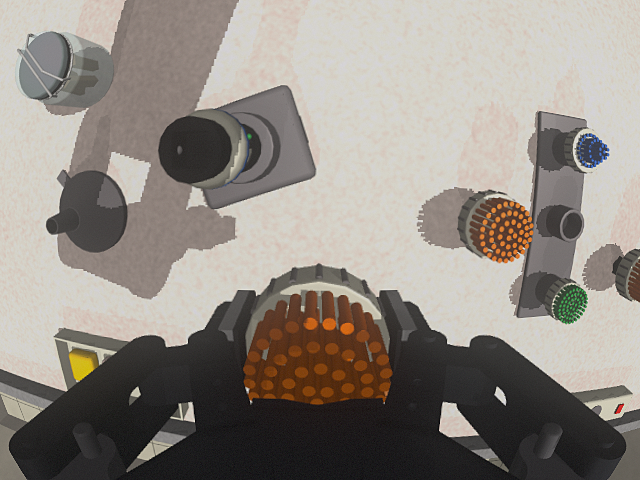

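```bash
python3 - <<'E'
from h import *
d,P=wcloud()
c=d['image'][100:200,145:255].astype(float); c=np.clip(c*5,0,255).astype(np.uint8)
cv2.imwrite('pics/w8c.png',cv2.resize(c,None,fx=6,fy=6,interpolation=cv2.INTER_CUBIC)[:,:,::-1])
near=np.hypot(P[...,0]-.523,P[...,1]+.201)<.04
for lo,hi in((.14,.168),(.168,.178),(.178,.195),(.195,.206)):
    q=P[near&(P[...,2]>lo)&(P[...,2]<hi)]; print(lo,len(q),np.percentile(q,[1,50,99],axis=0).round(4).tolist())
m=near&(P[...,2]>.194); mm=m.astype(np.uint8)
cs=max(cv2.findContours(mm,0,1)[0],key=len); hull=cv2.convexHull(cs)[:,0]
print(circ(P[cs[:,0,1],cs[:,0,0],:2]))
# project contour to z=.2 via rays: P at rim
p=P[cs[:,0,1],cs[:,0,0]]; print(p[:,:2].min(0),p[:,:2].max(0),p[:,2].mean())
g=P[near]; print('hole pts', [ (z,int(((g[:,2]>z)&(g[:,2]<z+.005)).sum())) for z in np.arange(.165,.21,.005).round(3)])
E
```

```text
0.14 445 [[0.497, -0.209, 0.1436], [0.5206, -0.1772, 0.1634], [0.5505, -0.1735, 0.1679]]
0.168 2198 [[0.4985, -0.2126, 0.1683], [0.5229, -0.1942, 0.173], [0.5489, -0.1753, 0.1775]]
0.178 766 [[0.5058, -0.2131, 0.1782], [0.524, -0.1994, 0.1874], [0.541, -0.1808, 0.1949]]
0.195 2317 [[0.5052, -0.2198, 0.1956], [0.5238, -0.2002, 0.2007], [0.5426, -0.1815, 0.2024]]
(array([ 0.52387413, -0.20082165]), np.float64(0.01959491180219332))
[ 0.5041805  -0.22094855] [ 0.54397101 -0.18082449] 0.198920865560242
hole pts [(np.float64(0.165), 418), (np.float64(0.17), 1604), (np.float64(0.175), 428), (np.float64(0.18), 217), (np.float64(0.185), 220), (np.float64(0.19), 258), (np.float64(0.195), 484), (np.float64(0.2), 1833), (np.float64(0.205), 0)]
```

View pics/w8c.png

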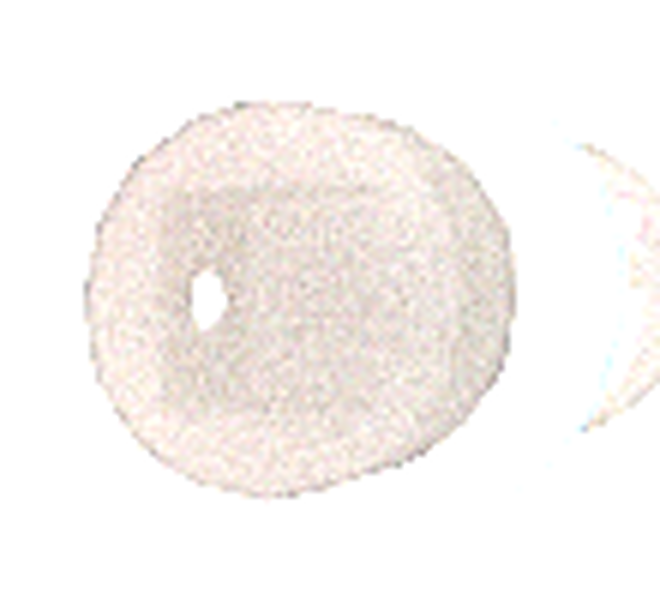

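```bash
cat >> h.py <<'E'
def brush(save=False):
    d,P=wcloud(); Rt=R.from_euler('xyz',d['er']).as_matrix()
    T=(P-d['tp'])@Rt   # tool coords
    hgt=-T[...,0]      # above tcp
    near=np.hypot(T[...,1],T[...,2])<.04
    out=[]
    q=T[near&(hgt>.03)&(hgt<.066)&(T[...,2]<-.008)&(np.abs(T[...,1])<.024)]
    r=np.hypot(q[:,1],q[:,2]); q=q[(r>.018)&(r<.032)]
    print('heights',np.percentile(-q[:,0],[1,10,50,90,99]).round(4))
    side=q[(-q[:,0]<np.percentile(-q[:,0],60))]
    return d,T,q
E
python3 - <<'E'
from h import *
d,T,q=brush()
h=-q[:,0]
for lo in np.arange(.036,.066,.003):
    s=q[(h>lo)&(h<lo+.003)]
    if len(s)>10: 
        a=np.arctan2(s[:,1],-s[:,2]); b=np.digitize(a,np.linspace(-1,1,9)); e=np.array([s[b==k][np.argmax(np.hypot(*s[b==k][:,1:].T)),1:] for k in np.unique(b)])
        print(round(lo,3),len(s),np.hypot(s[:,1],s[:,2]).max().round(4), s[:,2].min().round(4),'circ',circ(e) if len(e)>3 else '')
E
```

```text
heights [0.0459 0.0495 0.0611 0.063  0.0657]
0.045 257 0.0267 -0.0251 circ (array([-0.00095966,  0.00053493]), np.float64(0.025806685577468094))
0.048 302 0.0268 -0.0254 circ (array([-0.00089275,  0.00021905]), np.float64(0.02567452678965431))
0.051 324 0.0268 -0.0256 circ (array([-0.00090179,  0.00106182]), np.float64(0.026429165307301127))
0.054 329 0.0268 -0.0253 circ (array([-0.0010027 ,  0.00089193]), np.float64(0.026199071022628556))
0.057 514 0.0267 -0.0255 circ (array([-0.00085236,  0.00075277]), np.float64(0.026225395642692904))
0.06 1969 0.0262 -0.0255 circ (array([-0.000938  , -0.00032551]), np.float64(0.024946217514385405))
0.063 417 0.0247 -0.0242 circ (array([-5.46979917e-04,  7.30319923e-06]), np.float64(0.02373989782082192))
```

```bash
python3 -m creep '[{"hand":160,"x":0,"y":-25,"z":-22,"wx":0,"wy":-0.010,"wz":-0.002},{"hand":160,"x":0,"y":-25,"z":-22,"wx":0,"wy":0,"wz":0},{"hand":160,"x":10,"y":-20,"z":-18,"wx":0,"wy":0,"wz":0},{"hand":160,"x":10,"y":0,"z":0,"wx":0,"wy":0,"wz":0},{"hand":160,"x":0,"y":0,"z":0,"wx":0,"wy":0,"wz":0}]';  python3 - <<'E'
from h import *
delta([.5231,-.2001,.195])
E
```

```text
time: 8.47
tcp_pos: [0.5248, -0.193, 0.2094]
eef_rot: [2.407, 1.565, 2.502]
force: [-0.2, 0.4, -0.9]
finger_gap: 0.0505
t 8.47 tcp [ 0.5248 -0.193   0.2094] F [-0.17  0.41 -0.88] tau [ 0.07 -0.01 -0.03] gap 0.0505 q [-0.4  -0.14  1.68  0.    1.61 -2.07]
R cols [[-0.005, -0.096, 0.995], [0.004, 0.995, 0.096], [-1.0, 0.004, -0.004]]
shift mm [14.4 -6.9 -2.3]
rotvec [ 0.     -0.0044 -0.0039]
```

```bash
python3 -m creep '[{"hand":160,"x":0,"y":-7,"z":-2,"wx":0,"wy":-0.0044,"wz":-0.004},{"hand":160,"x":7,"y":0,"z":0,"wx":0,"wy":0,"wz":0},{"hand":160,"x":0,"y":0,"z":0,"wx":0,"wy":0,"wz":0}]';  python3 - <<'E'
from h import *
delta([.5231,-.2001,.195])
d=snap('side','side9.png'); cv2.imwrite('pics/side9c.png',cv2.resize(np.clip(d['image'][220:380,290:430].astype(int)*2,0,255).astype(np.uint8),None,fx=4,fy=3.7)[:,:,::-1])
snap('wrist','wrist9.png')
E
```

```text
time: 8.72
tcp_pos: [0.5239, -0.1985, 0.2016]
eef_rot: [1.701, 1.57, 1.799]
force: [-0.9, -0.3, -1.7]
finger_gap: 0.0506
t 8.72 tcp [ 0.5239 -0.1985  0.2016] F [-0.88 -0.28 -1.71] tau [-0.02  0.02  0.  ] gap 0.0506 q [-0.41 -0.13  1.69  0.    1.59 -2.08]
R cols [[-0.0, -0.098, 0.995], [0.0, 0.995, 0.098], [-1.0, 0.0, -0.0]]
shift mm [ 6.6 -1.6 -1. ]
rotvec [ 0.     -0.0001 -0.0004]
```

View pics/side9c.png

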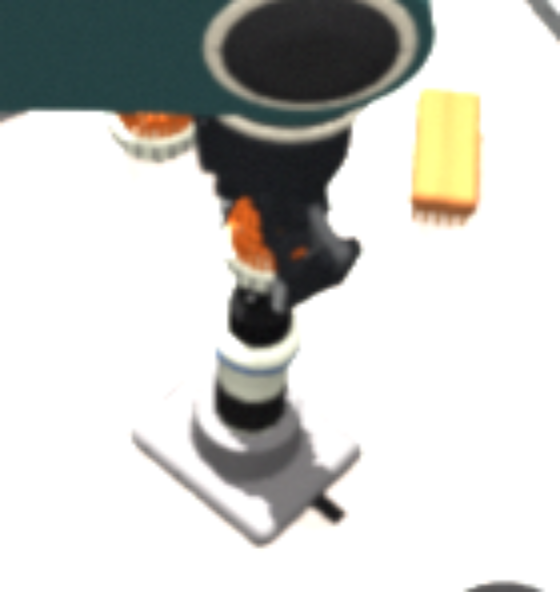

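View pics/wrist9.png

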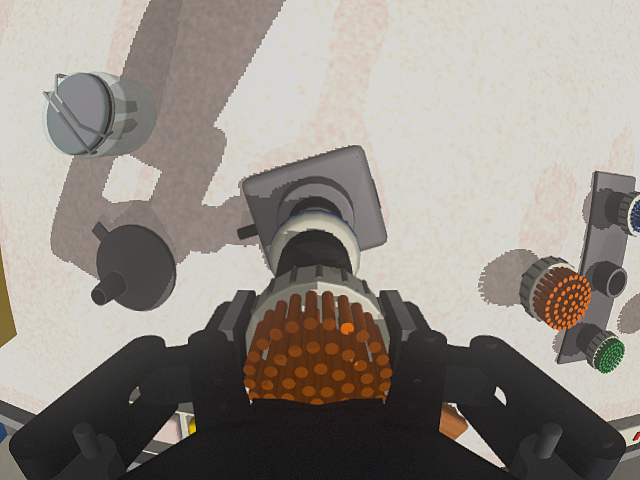

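```bash
python3 -m creep '[{"hand":160,"x":0,"y":-2,"z":-1,"wx":0,"wy":0,"wz":0},{"hand":160,"x":10,"y":0,"z":0,"wx":0,"wy":0,"wz":0},{"hand":160,"x":0,"y":0,"z":0,"wx":0,"wy":0,"wz":0}]';  python3 - <<'E'
from h import *
delta([.5231,-.2001,.1745])
E
```

```text
time: 9.07
tcp_pos: [0.5244, -0.1999, 0.1929]
eef_rot: [-0.334, 1.569, -0.234]
force: [-0.5, -0.4, -1.5]
finger_gap: 0.0504
t 9.07 tcp [ 0.5244 -0.1999  0.1929] F [-0.47 -0.4  -1.47] tau [-0.   -0.02 -0.03] gap 0.0504 q [-0.41 -0.13  1.7   0.    1.57 -2.08]
R cols [[0.002, -0.1, 0.995], [-0.001, 0.995, 0.1], [-1.0, -0.001, 0.002]]
shift mm [18.4 -0.  -1.4]
rotvec [0.     0.0021 0.0007]
```

```bash
python3 -m creep '[{"hand":160,"x":5,"y":0,"z":-1.5,"wx":0,"wy":0.002,"wz":0},{"hand":160,"x":5,"y":0,"z":0,"wx":0,"wy":0,"wz":0},{"hand":160,"x":0,"y":0,"z":0,"wx":0,"wy":0,"wz":0}]';  python3 - <<'E'
from h import *
delta([.5231,-.2001,.1745])
E
```

```text
time: 9.32
tcp_pos: [0.5228, -0.1999, 0.1815]
eef_rot: [-2.383, 1.57, -2.283]
force: [0.4, -0.1, -0.6]
finger_gap: 0.0504
t 9.32 tcp [ 0.5228 -0.1999  0.1815] F [ 0.37 -0.06 -0.64] tau [-0.05  0.   -0.  ] gap 0.0504 q [-0.41 -0.13  1.72 -0.    1.55 -2.08]
R cols [[-0.0, -0.1, 0.995], [-0.001, 0.995, 0.1], [-1.0, -0.0, -0.0]]
shift mm [ 7.  -0.2  0.2]
rotvec [-0.     -0.0005  0.0005]
```

```bash
for i in 1 ; do python3 -m creep '[{"hand":160,"x":2,"y":0,"z":0,"wx":0,"wy":0,"wz":0},{"hand":160,"x":1.5,"y":0,"z":0,"wx":0,"wy":0,"wz":0}]';python3 -m creep '[{"hand":160,"x":1,"y":0,"z":0,"wx":0,"wy":0,"wz":0}]'; python3 -m creep '[{"hand":160,"x":0,"y":0,"z":0,"wx":0,"wy":0,"wz":0}]'; done; python3 - <<'E'
from h import *
delta([.5231,-.2001,.1745])
E
```

```text
time: 9.48
tcp_pos: [0.5228, -0.1999, 0.1776]
eef_rot: [-2.623, 1.57, -2.523]
force: [0.0, 0.5, -0.7]
finger_gap: 0.0505
time: 9.57
tcp_pos: [0.5228, -0.1999, 0.1764]
eef_rot: [-2.656, 1.57, -2.556]
force: [-0.4, -0.6, -1.3]
finger_gap: 0.0508
time: 9.65
tcp_pos: [0.5227, -0.1999, 0.1762]
eef_rot: [-2.836, 1.57, -2.736]
force: [0.4, -0.5, -0.5]
finger_gap: 0.0507
t 9.65 tcp [ 0.5227 -0.1999  0.1762] F [ 0.4  -0.52 -0.45] tau [0.01 0.03 0.05] gap 0.0507 q [-0.41 -0.13  1.72 -0.    1.55 -2.08]
R cols [[-0.001, -0.1, 0.995], [-0.0, 0.995, 0.1], [-1.0, -0.0, -0.001]]
shift mm [ 1.7 -0.3  0.4]
rotvec [-0.     -0.0009  0.0003]
```

```bash
for i in 1 ; do python3 -m creep '[{"hand":160,"x":1,"y":0,"z":0,"wx":0,"wy":0,"wz":0}]';python3 -m creep '[{"hand":160,"x":0.7,"y":0,"z":0,"wx":0,"wy":0,"wz":0}]'; python3 -m creep '[{"hand":160,"x":0.5,"y":0,"z":0,"wx":0,"wy":0,"wz":0}]';  python3 -m creep '[{"hand":160,"x":0.5,"y":0,"z":0,"wx":0,"wy":0,"wz":0}]'; done
```

```text
time: 9.73
tcp_pos: [0.5228, -0.1999, 0.1754]
eef_rot: [-2.53, 1.57, -2.43]
force: [-0.1, -0.1, -0.5]
finger_gap: 0.0506
time: 9.82
tcp_pos: [0.5228, -0.2, 0.1747]
eef_rot: [-2.265, 1.57, -2.165]
force: [-0.1, 0.1, -0.8]
finger_gap: 0.0506
time: 9.9
tcp_pos: [0.5229, -0.2, 0.1744]
eef_rot: [-1.746, 1.57, -1.646]
force: [-0.2, 0.6, 4.5]
finger_gap: 0.0508
time: 9.98
tcp_pos: [0.523, -0.2, 0.1744]
eef_rot: [-1.232, 1.57, -1.132]
force: [-2.1, 1.4, 5.3]
finger_gap: 0.0505
```

```bash
for i in 1 ; do python3 -m creep '[{"hand":160,"x":0.4,"y":0,"z":0,"wx":0.04,"wy":0,"wz":0},{"hand":160,"x":0.4,"y":0,"z":0,"wx":0.04,"wy":0,"wz":0}]';python3 -m creep '[{"hand":160,"x":0.4,"y":0,"z":0,"wx":0.04,"wy":0,"wz":0},{"hand":160,"x":0.4,"y":0,"z":0,"wx":0.04,"wy":0,"wz":0}]'; done;  python3 - <<'E'
from h import *
delta([.5231,-.2001,.1745])
E
```

```text
time: 10.15
tcp_pos: [0.5233, -0.2, 0.1745]
eef_rot: [-0.63, 1.569, -0.611]
force: [-0.3, 1.3, 2.5]
finger_gap: 0.0508
time: 10.32
tcp_pos: [0.5235, -0.2, 0.1745]
eef_rot: [-0.425, 1.568, -0.49]
force: [-0.9, 0.3, 1.9]
finger_gap: 0.0505
t 10.32 tcp [ 0.5235 -0.2     0.1745] F [-0.86  0.29  1.86] tau [0.21 0.26 0.11] gap 0.0505 q [-0.41 -0.13  1.73 -0.    1.54 -1.92]
R cols [[0.003, 0.065, 0.998], [-0.001, 0.998, -0.065], [-1.0, -0.001, 0.003]]
shift mm [-0.  -0.1 -0.4]
rotvec [0.     0.0027 0.0012]
```

```bash
python3 -m creep '[{"hand":160,"x":0.5,"y":0,"z":0,"wx":0.04,"wy":0.002,"wz":0.001},{"hand":160,"x":0.5,"y":0,"z":0,"wx":0.04,"wy":0,"wz":0}]';python3 -m creep '[{"hand":160,"x":0.5,"y":0,"z":0,"wx":0.04,"wy":0,"wz":0},{"hand":160,"x":0.5,"y":0,"z":0,"wx":0.04,"wy":0,"wz":0}]'; python3 -m creep '[{"hand":160,"x":0.5,"y":0,"z":0,"wx":0.04,"wy":0,"wz":0},{"hand":160,"x":0.5,"y":0,"z":0,"wx":0.04,"wy":0,"wz":0}]'; python3 - <<'E'
from h import *
delta([.5231,-.2001,.1745])
E
```

```text
time: 10.48
tcp_pos: [0.5236, -0.1999, 0.1745]
eef_rot: [-0.077, 1.569, -0.225]
force: [-1.7, 2.1, 5.0]
finger_gap: 0.0507
time: 10.65
tcp_pos: [0.5237, -0.1998, 0.1745]
eef_rot: [0.052, 1.568, -0.18]
force: [-2.0, 1.1, 4.5]
finger_gap: 0.051
time: 10.82
tcp_pos: [0.5237, -0.1997, 0.1745]
eef_rot: [0.157, 1.568, -0.159]
force: [-2.0, 1.4, 4.8]
finger_gap: 0.0506
t 10.82 tcp [ 0.5237 -0.1997  0.1745] F [-1.96  1.44  4.82] tau [0.24 0.35 0.04] gap 0.0506 q [-0.41 -0.13  1.73  0.    1.54 -1.66]
R cols [[0.003, 0.311, 0.95], [-0.0, 0.95, -0.311], [-1.0, 0.0, 0.003]]
shift mm [-0.  -0.6 -0.5]
rotvec [-0.      0.003  -0.0005]
```

```bash
python3 -m creep '[{"hand":160,"x":0.5,"y":-0.4,"z":-0.5,"wx":0.04,"wy":0.003,"wz":0},{"hand":160,"x":0.5,"y":0,"z":0,"wx":0.04,"wy":0,"wz":0}]';python3 -m creep '[{"hand":160,"x":0.5,"y":0,"z":-0.1,"wx":0.04,"wy":0.001,"wz":0},{"hand":160,"x":0.5,"y":0,"z":-0.1,"wx":0.04,"wy":0.001,"wz":0}]'; python3 -m creep '[{"hand":160,"x":0.5,"y":0,"z":-0.1,"wx":0.04,"wy":0.001,"wz":0},{"hand":160,"x":0.5,"y":0,"z":-0.1,"wx":0.04,"wy":0.001,"wz":0}]'; python3 - <<'E'
from h import *
delta([.5231,-.2001,.1745])
E
```

```text
time: 10.98
tcp_pos: [0.5235, -0.1999, 0.1745]
eef_rot: [0.49, 1.569, 0.089]
force: [-0.2, 0.7, 3.3]
finger_gap: 0.0506
time: 11.15
tcp_pos: [0.5236, -0.1998, 0.1745]
eef_rot: [0.918, 1.569, 0.433]
force: [0.1, 0.5, 3.8]
finger_gap: 0.0508
time: 11.32
tcp_pos: [0.5238, -0.1998, 0.1745]
eef_rot: [1.475, 1.569, 0.906]
force: [-1.2, 1.0, 2.9]
finger_gap: 0.0509
t 11.32 tcp [ 0.5238 -0.1998  0.1745] F [-1.19  1.03  2.95] tau [ 0.14  0.19 -0.01] gap 0.0509 q [-0.41 -0.13  1.73  0.    1.54 -1.41]
R cols [[0.001, 0.539, 0.843], [0.001, 0.843, -0.539], [-1.0, 0.002, 0.0]]
shift mm [ 0.  -0.6 -0.4]
rotvec [-0.      0.0001 -0.0015]
```

```bash
python3 -m creep '[{"hand":160,"x":0.5,"y":0,"z":0,"wx":0.04,"wy":0,"wz":-0.001},{"hand":160,"x":0.5,"y":0,"z":0,"wx":0.04,"wy":0,"wz":0}]';python3 -m creep '[{"hand":160,"x":0.5,"y":0,"z":0,"wx":0.04,"wy":0.001,"wz":0},{"hand":160,"x":0.5,"y":0,"z":0,"wx":0.04,"wy":0,"wz":0}]'; python3 -m creep '[{"hand":160,"x":0.5,"y":0,"z":0,"wx":0.04,"wy":0.001,"wz":0},{"hand":160,"x":0.5,"y":0,"z":0,"wx":0.04,"wy":0,"wz":0}]';python3 -m creep '[{"hand":160,"x":0.5,"y":0,"z":0,"wx":0.04,"wy":0.001,"wz":0},{"hand":160,"x":0.5,"y":0,"z":0,"wx":0.04,"wy":0,"wz":0}]'; python3 - <<'E'
from h import *
delta([.5231,-.2001,.1745])
E
```

```text
time: 11.48
tcp_pos: [0.5239, -0.1997, 0.1745]
eef_rot: [0.787, 1.569, 0.134]
force: [-0.4, 1.6, 4.3]
finger_gap: 0.0507
time: 11.65
tcp_pos: [0.5241, -0.1996, 0.1745]
eef_rot: [1.218, 1.569, 0.481]
force: [-1.7, 2.2, 3.0]
finger_gap: 0.0508
time: 11.82
tcp_pos: [0.5242, -0.1994, 0.1745]
eef_rot: [1.544, 1.569, 0.723]
force: [-1.3, 0.7, 3.9]
finger_gap: 0.051
time: 11.98
tcp_pos: [0.5243, -0.1993, 0.1745]
eef_rot: [1.811, 1.568, 0.906]
force: [-1.2, 2.7, 3.8]
finger_gap: 0.0505
t 11.98 tcp [ 0.5243 -0.1993  0.1745] F [-1.17  2.69  3.81] tau [0.24 0.31 0.01] gap 0.0505 q [-0.41 -0.13  1.72  0.    1.54 -1.08]
R cols [[0.002, 0.786, 0.618], [0.002, 0.618, -0.786], [-1.0, 0.003, -0.001]]
shift mm [-0.  -1.4 -0.1]
rotvec [ 0.     -0.0006 -0.0026]
```

```bash
python3 -m creep '[{"hand":160,"x":0.5,"y":-0.2,"z":0,"wx":0.04,"wy":-0.001,"wz":-0.002},{"hand":160,"x":0.5,"y":0,"z":0,"wx":0.04,"wy":0,"wz":0}]';python3 -m creep '[{"hand":160,"x":0.5,"y":-0.1,"z":0,"wx":0.04,"wy":0,"wz":-0.001},{"hand":160,"x":0.5,"y":0,"z":0,"wx":0.04,"wy":0,"wz":0}]'; python3 -m creep '[{"hand":160,"x":0.5,"y":-0.1,"z":0,"wx":0.04,"wy":0,"wz":-0.001},{"hand":160,"x":0.5,"y":0,"z":0,"wx":0.04,"wy":0,"wz":0}]';python3 -m creep '[{"hand":160,"x":0.5,"y":-0.1,"z":0,"wx":0.04,"wy":0,"wz":-0.001},{"hand":160,"x":0.5,"y":0,"z":0,"wx":0.04,"wy":0,"wz":0}]'; python3 - <<'E'
from h import *
delta([.5231,-.2001,.1745])
E
```

```text
time: 12.15
tcp_pos: [0.5243, -0.1993, 0.1744]
eef_rot: [0.947, 1.569, -0.041]
force: [-0.7, 1.5, 3.1]
finger_gap: 0.0509
time: 12.32
tcp_pos: [0.5245, -0.1992, 0.1743]
eef_rot: [0.702, 1.569, -0.371]
force: [-0.7, 0.8, 2.5]
finger_gap: 0.0505
time: 12.48
tcp_pos: [0.5244, -0.1991, 0.1737]
eef_rot: [0.402, 1.569, -0.755]
force: [-1.8, 0.7, 0.4]
finger_gap: 0.0504
time: 12.65
tcp_pos: [0.5241, -0.1989, 0.1728]
eef_rot: [-0.379, 1.57, -1.619]
force: [-2.9, 2.9, 2.5]
finger_gap: 0.0507
t 12.65 tcp [ 0.5241 -0.1989  0.1728] F [-2.95  2.89  2.46] tau [0.48 0.51 0.07] gap 0.0507 q [-0.41 -0.13  1.73 -0.    1.54 -0.74]
R cols [[-0.0, 0.946, 0.324], [-0.001, 0.324, -0.946], [-1.0, -0.0, 0.001]]
shift mm [-1.7 -1.3  0.8]
rotvec [0.     0.0011 0.0004]
```

```bash
python3 -m creep '[{"hand":160,"x":0.5,"y":0,"z":0,"wx":-0.05,"wy":0,"wz":0},{"hand":160,"x":0.7,"y":0,"z":0,"wx":-0.02,"wy":0,"wz":0}]';python3 -m creep '[{"hand":160,"x":0.7,"y":0,"z":0,"wx":0,"wy":0,"wz":0},{"hand":160,"x":0.7,"y":0,"z":0,"wx":0,"wy":0,"wz":0}]'; python3 - <<'E'
from h import *
delta([.5231,-.2001,.1745])
E
```

```text
time: 12.82
tcp_pos: [0.5239, -0.1988, 0.1716]
eef_rot: [-0.805, 1.57, -1.977]
force: [-0.3, 0.2, -1.6]
finger_gap: 0.0504
time: 12.98
tcp_pos: [0.524, -0.1988, 0.17]
eef_rot: [-0.689, 1.57, -1.861]
force: [-1.0, -0.7, -1.8]
finger_gap: 0.0504
t 12.98 tcp [ 0.524  -0.1988  0.17  ] F [-1.   -0.72 -1.84] tau [-0.02 -0.01 -0.01] gap 0.0504 q [-0.41 -0.12  1.73 -0.    1.54 -0.81]
R cols [[-0.0, 0.921, 0.389], [-0.001, 0.389, -0.921], [-1.0, -0.001, 0.001]]
shift mm [-4.5 -1.3  0.9]
rotvec [0.     0.0008 0.0007]
```

Free descent. Continuing down; the catch should come near TCP z 0.1665 and flush near 0.1565.

```bash
python3 -m creep '[{"hand":160,"x":1,"y":0,"z":0,"wx":0,"wy":0.001,"wz":0},{"hand":160,"x":1,"y":0,"z":0,"wx":0,"wy":0,"wz":0}]';python3 -m creep '[{"hand":160,"x":0.8,"y":0,"z":0,"wx":0,"wy":0,"wz":0},{"hand":160,"x":0.8,"y":0,"z":0,"wx":0,"wy":0,"wz":0}]'; python3 -m creep '[{"hand":160,"x":0.5,"y":0,"z":0,"wx":0,"wy":0,"wz":0},{"hand":160,"x":0.5,"y":0,"z":0,"wx":0,"wy":0,"wz":0}]'; python3 - <<'E'
from h import *
delta([.5231,-.2001,.1745])
E
```

```text
time: 13.15
tcp_pos: [0.524, -0.1988, 0.1678]
eef_rot: [-1.836, 1.57, -3.009]
force: [0.3, 0.7, -0.4]
finger_gap: 0.0502
time: 13.32
tcp_pos: [0.524, -0.1988, 0.1659]
eef_rot: [-2.149, 1.57, 2.961]
force: [-0.8, 1.0, 0.9]
finger_gap: 0.0507
time: 13.48
tcp_pos: [0.524, -0.1986, 0.1649]
eef_rot: [-2.536, 1.57, 2.573]
force: [-1.5, 1.4, 2.5]
finger_gap: 0.0507
t 13.48 tcp [ 0.524  -0.1986  0.1649] F [-1.53  1.43  2.51] tau [ 0.2   0.13 -0.04] gap 0.0507 q [-0.41 -0.12  1.74  0.    1.53 -0.8 ]
R cols [[-0.001, 0.922, 0.387], [0.0, 0.387, -0.922], [-1.0, -0.0, -0.001]]
shift mm [-9.6 -1.4  1. ]
rotvec [-0.     -0.0006  0.0004]
```

```bash
python3 -m creep '[{"hand":160,"x":0.7,"y":0,"z":0,"wx":0,"wy":0,"wz":0},{"hand":160,"x":0.7,"y":0,"z":0,"wx":0,"wy":0,"wz":0}]';python3 -m creep '[{"hand":160,"x":0.7,"y":0,"z":0,"wx":0,"wy":0,"wz":0},{"hand":160,"x":0.7,"y":0,"z":0,"wx":0,"wy":0,"wz":0}]'; python3 -m creep '[{"hand":160,"x":0.7,"y":0,"z":0,"wx":0,"wy":0,"wz":0},{"hand":160,"x":0.7,"y":0,"z":0,"wx":0,"wy":0,"wz":0}]'; python3 - <<'E'
from h import *
delta([.5231,-.2001,.1745])
E
```

```text
time: 13.65
tcp_pos: [0.5241, -0.1986, 0.1642]
eef_rot: [2.783, 1.571, 1.609]
force: [-2.2, 1.4, 5.0]
finger_gap: 0.0506
time: 13.82
tcp_pos: [0.5242, -0.1986, 0.1634]
eef_rot: [1.079, 1.57, -0.095]
force: [-3.1, 1.7, 4.7]
finger_gap: 0.0507
time: 13.98
tcp_pos: [0.5242, -0.1987, 0.1623]
eef_rot: [0.928, 1.57, -0.246]
force: [-2.6, 1.5, 6.6]
finger_gap: 0.0504
t 13.98 tcp [ 0.5242 -0.1987  0.1623] F [-2.56  1.47  6.6 ] tau [0.31 0.48 0.03] gap 0.0504 q [-0.41 -0.12  1.74  0.    1.52 -0.8 ]
R cols [[0.001, 0.922, 0.387], [-0.0, 0.387, -0.922], [-1.0, 0.001, 0.001]]
shift mm [-12.2  -1.5   0.9]
rotvec [-0.      0.0005 -0.0007]
```

```bash
python3 -m creep '[{"hand":160,"x":0.8,"y":0,"z":0,"wx":0,"wy":0,"wz":0},{"hand":160,"x":0.8,"y":0,"z":0,"wx":0,"wy":0,"wz":0}]';python3 -m creep '[{"hand":160,"x":0.8,"y":0,"z":0,"wx":0,"wy":0,"wz":0},{"hand":160,"x":0.8,"y":0,"z":0,"wx":0,"wy":0,"wz":0}]'; python3 -m creep '[{"hand":160,"x":0.8,"y":0,"z":0,"wx":0,"wy":0,"wz":0},{"hand":160,"x":0.8,"y":0,"z":0,"wx":0,"wy":0,"wz":0}]'; python3 - <<'E'
from h import *
delta([.5231,-.2001,.1745])
E
```

```text
time: 14.15
tcp_pos: [0.5242, -0.1988, 0.1612]
eef_rot: [0.719, 1.569, -0.455]
force: [-2.2, 1.8, 5.5]
finger_gap: 0.0505
time: 14.32
tcp_pos: [0.5241, -0.1987, 0.1593]
eef_rot: [0.792, 1.57, -0.382]
force: [-0.1, 1.1, -0.7]
finger_gap: 0.0509
time: 14.48
tcp_pos: [0.524, -0.1987, 0.1568]
eef_rot: [0.595, 1.57, -0.579]
force: [1.2, -0.6, -0.9]
finger_gap: 0.0507
t 14.48 tcp [ 0.524  -0.1987  0.1568] F [ 1.22 -0.63 -0.89] tau [ 0.04  0.03 -0.  ] gap 0.0507 q [-0.41 -0.12  1.75 -0.    1.51 -0.8 ]
R cols [[0.0, 0.922, 0.387], [-0.0, 0.387, -0.922], [-1.0, 0.0, 0.0]]
shift mm [-17.7  -1.3   0.9]
rotvec [-0.      0.0005 -0.0003]
```

Past the catch. Closing the last bit to feel the rim.

```bash
python3 -m creep '[{"hand":160,"x":0.5,"y":0,"z":0,"wx":0,"wy":0,"wz":0}]';python3 -m creep '[{"hand":160,"x":0.5,"y":0,"z":0,"wx":0,"wy":0,"wz":0}]'; python3 -m creep '[{"hand":160,"x":0.5,"y":0,"z":0,"wx":0,"wy":0,"wz":0}]'; python3 - <<'E'
from h import *
delta([.5231,-.2001,.1745])
E
```

```text
time: 14.57
tcp_pos: [0.5241, -0.1988, 0.1565]
eef_rot: [0.579, 1.57, -0.595]
force: [-5.2, 2.0, 11.8]
finger_gap: 0.0506
time: 14.65
tcp_pos: [0.5241, -0.1988, 0.1565]
eef_rot: [0.603, 1.57, -0.571]
force: [-4.8, 4.3, 8.8]
finger_gap: 0.0506
time: 14.73
tcp_pos: [0.5241, -0.1988, 0.1565]
eef_rot: [0.616, 1.569, -0.558]
force: [-4.3, 2.9, 6.8]
finger_gap: 0.0504
t 14.73 tcp [ 0.5241 -0.1988  0.1565] F [-4.35  2.93  6.82] tau [ 0.32  0.73 -0.03] gap 0.0504 q [-0.41 -0.12  1.75 -0.    1.51 -0.8 ]
R cols [[0.001, 0.922, 0.387], [-0.001, 0.387, -0.922], [-1.0, 0.001, 0.001]]
shift mm [-18.   -1.4   0.8]
rotvec [-0.      0.0012 -0.0008]
```

```bash
python3 -m creep '[{"hand":160,"x":0,"y":0,"z":0,"wx":0,"wy":0,"wz":0},{"hand":90,"x":0,"y":0,"z":0,"wx":0,"wy":0,"wz":0},{"hand":60,"x":0,"y":0,"z":0,"wx":0,"wy":0,"wz":0},{"hand":20,"x":0,"y":0,"z":0,"wx":0,"wy":0,"wz":0},{"hand":20,"x":0,"y":0,"z":0,"wx":0,"wy":0,"wz":0}]'; python3 - <<'E'
from h import *
delta([.5231,-.2001,.1745])
snap('wrist','wrist10.png')
E
```

```text
time: 15.15
tcp_pos: [0.5242, -0.1991, 0.1561]
eef_rot: [0.457, 1.569, -0.717]
force: [0.5, -0.2, -0.2]
finger_gap: 0.0789
t 15.15 tcp [ 0.5242 -0.1991  0.1561] F [ 0.53 -0.19 -0.19] tau [-0.03  0.01 -0.02] gap 0.0789 q [-0.41 -0.12  1.75 -0.    1.51 -0.8 ]
R cols [[0.001, 0.922, 0.386], [-0.001, 0.386, -0.922], [-1.0, 0.001, 0.002]]
shift mm [-18.4  -1.4   0.6]
rotvec [-0.      0.0016 -0.0008]
```

View pics/wrist10.png

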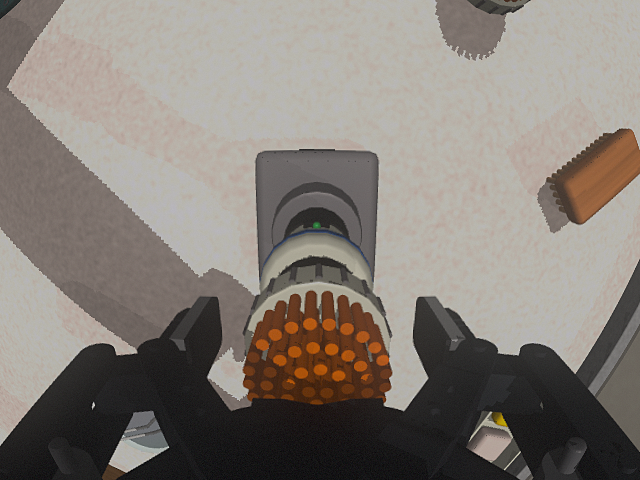

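Fingers are clear on both sides. Retreating straight up.

```bash
python3 -m creep '[{"hand":0,"x":-10,"y":0,"z":0,"wx":0,"wy":0,"wz":0},{"hand":0,"x":-20,"y":0,"z":0,"wx":0,"wy":0,"wz":0},{"hand":0,"x":-30,"y":0,"z":0,"wx":0,"wy":0,"wz":0},{"hand":0,"x":-35,"y":0,"z":0,"wx":0,"wy":0,"wz":0},{"hand":0,"x":-35,"y":0,"z":0,"wx":0,"wy":0,"wz":0}]'; python3 -m creep '[{"hand":0,"x":-20,"y":0,"z":0,"wx":0,"wy":0,"wz":0},{"hand":0,"x":0,"y":0,"z":-20,"wx":0,"wy":0,"wz":0},{"hand":0,"x":0,"y":0,"z":-30,"wx":0,"wy":0,"wz":0},{"hand":0,"x":0,"y":0,"z":-10,"wx":0,"wy":0,"wz":0},{"hand":0,"x":0,"y":0,"z":0,"wx":0,"wy":0,"wz":0}]'; python3 - <<'E'
from h import *
delta([.5231,-.2001,.1745])
snap('wrist','wrist11.png')
d,P=wcloud()
near=np.hypot(P[...,0]-.5239,P[...,1]+.2009)<.04
for lo,hi in((.19,.203),(.203,.215),(.215,.222),(.222,.25)):
    q=P[near&(P[...,2]>lo)&(P[...,2]<hi)]
    if len(q)>10: print(lo,len(q),np.percentile(q,[1,50,99],axis=0).round(4).tolist())
d=snap('side','side11.png'); cv2.imwrite('pics/side11c.png',cv2.resize(d['image'][200:380,270:450],None,fx=3.3,fy=3.3)[:,:,::-1])
snap('top','top11.png')
E
```

```text
time: 15.62
tcp_pos: [0.5217, -0.1979, 0.2845]
eef_rot: [-2.319, 1.56, 2.79]
force: [0.7, 0.3, 0.1]
finger_gap: 0.0853
time: 16.03
tcp_pos: [0.499, -0.1421, 0.3194]
eef_rot: [0.709, 1.568, -0.467]
force: [-0.7, -0.2, 0.2]
finger_gap: 0.0853
t 16.03 tcp [ 0.499  -0.1421  0.3194] F [-0.68 -0.17  0.22] tau [-0.01  0.02  0.04] gap 0.0853 q [-0.33 -0.23  1.59 -0.    1.79 -0.72]
R cols [[0.003, 0.923, 0.385], [-0.001, 0.385, -0.923], [-1.0, 0.002, 0.003]]
shift mm [145.1  -0.4  62.5]
rotvec [-0.      0.0025 -0.0021]
0.19 11 [[0.5001, -0.1935, 0.2013], [0.5059, -0.1835, 0.2022], [0.5361, -0.176, 0.2029]]
0.203 307 [[0.4981, -0.206, 0.2033], [0.5142, -0.1798, 0.2096], [0.5468, -0.1746, 0.2149]]
0.215 763 [[0.4991, -0.2141, 0.2153], [0.517, -0.1864, 0.2187], [0.5479, -0.1758, 0.2217]]
0.222 2554 [[0.5023, -0.2222, 0.2227], [0.5232, -0.1991, 0.2381], [0.5453, -0.179, 0.2449]]
```

View pics/wrist11.png

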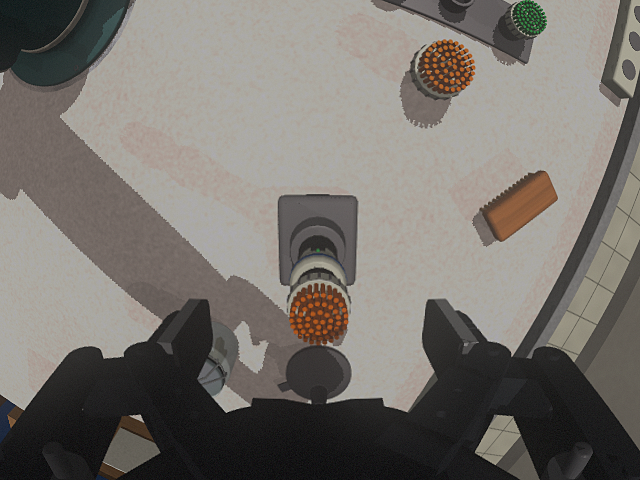

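View pics/side11c.png

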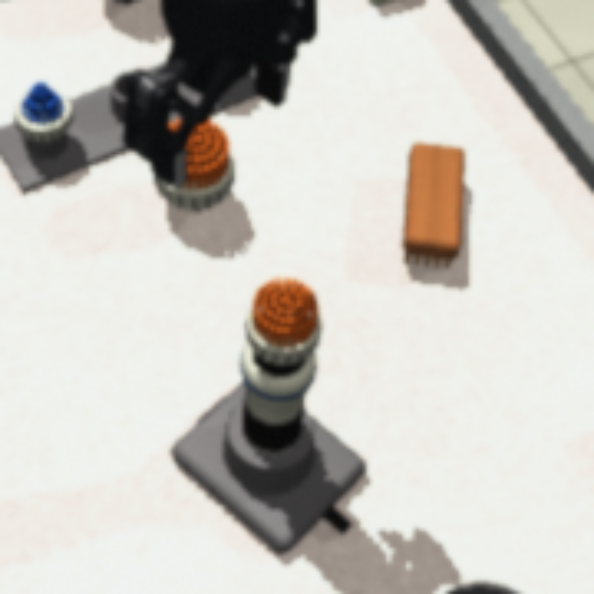

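View pics/top11.png

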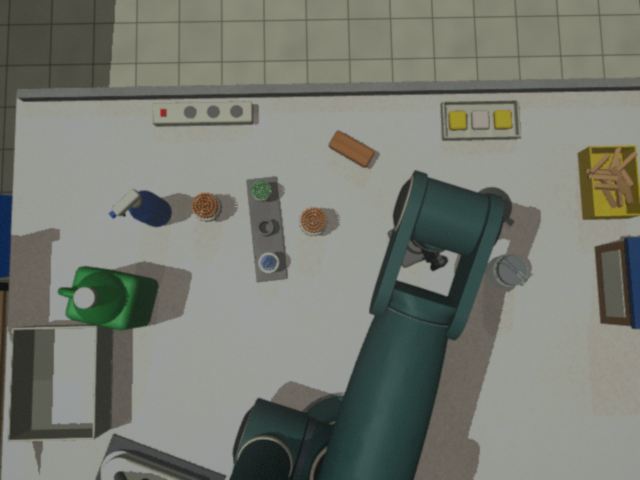

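```bash
python3 - <<'E'
from h import *
print(manip.close_job()); 
E
```

```text
the job is handed in; nothing more can be done
None
```

The dome brush is fitted and the job is handed in at about 16 s on the clock; `close_job()` gives no verdict.

**What I did**
- I took the small orange dome brush from the middle rack tube and left the larger orange look-alikes alone.
- I lowered its nose into the socket until the corners rested on the rim.
- I turned it about 75° under roughly 3–6 N until the square dropped in, then eased the twist and pressed it past the catch at about 7 N.
- It stopped hard on the rim with a brief force of about 12 N, against the 40 N limit. I then let go and backed off upward.

**Last checks**
- **Seating:** the hand stopped 18 mm below the height where the corners had rested on the rim, which is what a flush disc should give. From the wrist camera, the disc top is at about 0.2185 m and the bristle top at about 0.245 m. Both match a flush disc to within about 1 mm.
- **Upright and centred:** the brush looks upright and centred in the side and wrist pictures; I did not measure its tilt.
- **Surroundings:** the rack brushes, jug, spray bottle, scrub block and jar are where they started. The arm hides part of the funnel in the last top view, so I checked it only in the wrist picture, where it stands upright. The open gripper is clear and reads no contact force.

**What disagreed**
- The fingertips sit about 30 mm farther back than the reported TCP. My first close therefore landed on the bristles instead of the disc rim. I saw this in the finger opening (40 mm) and the pictures, opened, went lower and gripped the rim (51 mm).
- My measurements of the socket centre from the two cameras differed by about 1 mm. The plug centred itself in the hole.

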